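Set up the swab tube stand on its seat plate

ROBOT

A 6-joint arm with a two-finger parallel gripper is mounted at the origin on the work surface. World frame = base frame: x ahead of the robot, y to its left, z up, the work surface at z = 0. Lengths are in m, angles in rad, forces in N, time in s.
With the tool pointing down it reaches from about 0.4 to 0.825 m from the base axis. Payload 7 kg.
Tool frame: the origin (TCP) lies at the very end of the fingers, on their centre line; the grasp point (between the pads) lies 19 mm behind it (hold_point_z is the distance from the TCP to the grasp point, in m); z points along the fingers, y is the line along which they close (so a half turn about z gives the same grasp; the last joint's range is limited). The gripper opens to 88 mm and grips with 3 to 60 N. Pads are 19 mm wide; open, the fingers measure 130 mm over their backs; the gripper's body (78 mm by 193 mm) begins 47 mm behind the grasp point.
Start: joints at [-1.046, 0.359, 0.012, 0, -1.224, -0.288], TCP at [0.158, -0.656, 0.227] pointing down, gripper open.
Joint ranges: [-3.07, 3.07], [-1.43, 2.12], [-1.02, 1.25], [-3.03, 1.67], [-3.05, -0], [-3.03, 3.03]. Speed limits (rad/s): [2.39, 2.39, 3.01, 3.14, 3.14, 3.14].

INTERFACE

Orientations are given as [roll, pitch, yaw] about the fixed x, y, z axes, in that order (R = Rz(yaw) Ry(pitch) Rx(roll)).
In Python, from station import * gives the robot as it stands.
- The arm moves only by the tool carry_out, never from a script. Its argument "increments" is text: rows parted by semicolons, each of 5 numbers parted by spaces: the finger opening in cm, from 0 to 8.76, then the shift along the tool's x, y, z in normalised numbers (1 is 1 m), then the turn about the tool's z in normalised numbers (1 is 90 degrees). A call has exactly 8 rows; each row is the pose to reach, as a shift and turn from the pose commanded when the call began, along the tool's axes at that moment; what a row does not reach only later rows make up. A row lasts 1/12 s, in which the tool goes at most 41.7 mm and 7.16 degrees, less where a joint would pass 70% of its speed; a pose out of reach is approached as far as the arm can. Shift and turn numbers lie between -1 and 1, and a call with a number outside is refused. A call with a gripper value outside its range is refused whole. The fingers move at their own pace and stop on an object; the grip force is fixed at half the most. Time passes only in rows, so rows that repeat a pose let the fingers close, or fill a call up. It gives the time, the measured TCP pose, the force, the opening and the grip force at its end, in the units of the state.
- sense(): the state, without advancing time (a new reading comes with each control period).
- snapshot(name): name is "scene" or "top"; returns the picture (480x640x3 uint8, blue, green, red); there is no depth.
- camera_info(name): a dict with "fovy" (degrees; the focal length in pixels is half the picture's height over the tangent of half this angle, whatever the lens; pixels are square), "cx", "cy" (the principal point, pixels), "R" (3x3) and "t" (3): a world point X has camera coordinates R X + t. Camera axes: x right, y down, z forward; pixel columns grow to the right and rows downward; lengths in m; the calibration is good to about 2 mm. A picture is of the moment at which its call begins. camera_info takes no time and is no camera call.
- close_job(): hands the job in; it is judged then, once.
The state is a dict: "clock": time; "joints": joint angles; "joint_velocities": joint speeds; "joint_torque": joint torques, N m; "position": TCP position; "ee_rot": TCP orientation; "wrist_force": force on the tool from outside, world axes, zero at the start; "wrist_torque": the same for the moment, N m; "grip_width": finger opening in m; "grasp_force": force on a finger pad.
Only numpy, scipy, OpenCV 4.12 (cv2) and the standard library are available. Lean on these libraries where they do the work, as an engineer would, in place of code of your own. Each camera call takes 0.05 s, during which the arm holds its last target. There are 200 camera calls.

TASK

Get the swab tubes ready for the incubator: move the bung off the white plate into the green dish, then set the cast stand on the plate in the one way it sits level, short foot on the raised step and long foot on the painted patch, and let go. Check that it does not rock by pressing down with the fingers first on its blue ledge, then on its yellow ledge; only then drop every swab tube lying on the bench, cap up, into the wells of the stand. Leave the other glassware and the pen where they are.

Things in the scene. Friction and masses are not known exactly. Their poses are not given: they have to be found in the camera images.
- plate: White enamelled seat plate fixed to the bench, 100 (x) by 290 (y) mm, 8 mm thick. Origin: centre of its underside, z up. A green raised step (90 by 44 mm, top 12 mm above the plate) crosses it at y = +73 to +117 mm; a flat green painted patch (70 by 30 mm) centred at y = -95 mm marks where the long foot goes. A bung stands on it at the start.
- seat (a point): Point at the centre of the plate's upper face, 8 mm above the bench, axes as the plate's. The stand sits level, without rocking, only with short foot on step and long foot on patch: its origin is then here and its axes parallel to these.
- stand: Loose cast aluminium tube stand, 0.56 to 0.88 kg, 244 mm long (y), 92 mm tall. Origin: mid length, level with the long foot's sole; z up. Body 46 mm wide (x), y -92 to 92, z 22 to 92 mm, flat upright sides. Long foot y -110 to -80, sole z = 0; short foot y 80 to 110, sole z = 12 mm; both 70 mm wide (x). Starts on the bare bench, leaning 0.063 rad down to its short foot.
- blue_pad (a point): Centre of the top of the stand's blue ledge, over the long foot (stand frame 0, -108, 34 mm), axes as the stand's. The flat ledge is 46 mm (x) by 30 mm (y), y -122 to -92 mm, next to the 92 mm tall body.
- yellow_pad (a point): Centre of the top of the stand's yellow ledge, over the short foot (stand frame 0, +108, 34 mm), axes as the stand's. The flat ledge is 46 mm (x) by 30 mm (y), y 92 to 122 mm.
- well0 (a point): Centre of the mouth of well 0 of the stand (stand frame 0, -75, 92 mm); the well is 62 mm deep, 36 mm (x) by 24 mm (y).
- well1 (a point): Centre of the mouth of well 1 of the stand (stand frame 0, -25, 92 mm); the well is 62 mm deep, 36 mm (x) by 24 mm (y).
- well2 (a point): Centre of the mouth of well 2 of the stand (stand frame 0, 25, 92 mm); the well is 62 mm deep, 36 mm (x) by 24 mm (y).
- well3 (a point): Centre of the mouth of well 3 of the stand (stand frame 0, 75, 92 mm); the well is 62 mm deep, 36 mm (x) by 24 mm (y).
- tube0: Capped swab tube, 150 mm long, 30 to 50 g: clear round tube of 16 mm diameter, round-bottomed, with a white paper band, and an orange cap of 17 mm square section on the last 27 mm. Origin: on its axis at mid length; +x runs along the axis towards the cap. It starts lying flat on the bench, axis 8.5 mm up, cap roughly to the left. May be absent.
- tube1: Capped swab tube, 150 mm long, 30 to 50 g: clear round tube of 16 mm diameter, round-bottomed, with a white paper band, and an orange cap of 17 mm square section on the last 27 mm. Origin: on its axis at mid length; +x runs along the axis towards the cap. It starts lying flat on the bench, axis 8.5 mm up, cap roughly to the left. May be absent.
- tube2: Capped swab tube, 150 mm long, 30 to 50 g: clear round tube of 16 mm diameter, round-bottomed, with a white paper band, and an orange cap of 17 mm square section on the last 27 mm. Origin: on its axis at mid length; +x runs along the axis towards the cap. It starts lying flat on the bench, axis 8.5 mm up, cap roughly to the left. May be absent.
- tube3: Capped swab tube, 150 mm long, 30 to 50 g: clear round tube of 16 mm diameter, round-bottomed, with a white paper band, and an orange cap of 17 mm square section on the last 27 mm. Origin: on its axis at mid length; +x runs along the axis towards the cap. It starts lying flat on the bench, axis 8.5 mm up, cap roughly to the left. May be absent.
- bung: Red-brown tapered bung, 34 mm tall, 25 mm diameter below, 32 mm on top, 30 g, standing on the plate at the start. Origin: centre of its underside, z up.
- bung_mid (a point): Point on the bung's axis at half its height (17 mm above its underside).
- dish: Shallow round green glass dish fixed to the bench, 120 mm across the rim, 30 mm high, wall about 4 mm. Origin: centre of its underside.
- dish_in (a point): Centre of the dish's inner floor.
- flask: Bystander: conical flask, 80 mm across, 123 mm tall; origin: centre of underside.
- bulb: Bystander: orange pear-shaped pipette bulb, 52 mm across, 90 mm tall; origin: centre of underside.
- reagent: Bystander: amber reagent bottle, 60 mm across, 130 mm tall; origin: centre of underside.
- beaker: Bystander: glass beaker, 70 mm across, 85 mm tall; origin: centre of underside.
- pen: Bystander: blue marker pen lying on the bench, 128 mm long, 15 mm thick; origin: on the bench under its blue barrel, x along it.
- lamp: Bystander: unlit green glass spirit lamp, 76 mm across, 85 mm tall; origin: centre of underside.
Things that resemble listed ones, but are neither listed nor needed, are in the scene too. Leave any red look-alike of the tube0 alone.

How it is judged:
By the outcome, as a careful person would: the job done as asked, in the order asked, and still so for the second after the job is handed in, with the robot touching nothing.
Of tube0, tube1, tube2, tube3 only 2 to 4 are there at a start; the rules pass over those that are not, and their reading is None.
At some moment in a run one of tube0, tube1, tube2, tube3 may be knocked a few centimetres aside while the robot is not near it.
It also fails if it takes over 210 s, if anything falls off the work surface, if the arm or the gripper's body presses on something with over 40 N, if the wrist force passes 120 N, or if a joint passes its speed limit or range.

## Working session

There is one attempt and no reset: what is moved stays moved. The work goes in short steps, Python scripts to look and compute and a tool call to move; the robot and the scene stay as the last step left them, time stands still between calls to the robot, and variables do not carry over. Pictures are saved under pics/ and viewed, at most 14 in all, crops included, and the job is handed in when it is done.

Besides the shell and the picture viewer there is one more tool, called after ">>>" by a JSON object that holds its "op" and its "data". carry_out: Moves the arm, as the interface text tells. Its arguments: {"type":"object","properties":{"increments":{"type":"string"}},"required":["increments"]}

```bash
mkdir -p pics; ls
python3 - <<'E'
from station import *
import cv2
for n in("scene","top"):
    im=snapshot(n); cv2.imwrite(f"pics/{n}0.png",im); print(n,camera_info(n))
s=sense(); print(s)
E
```

```text
pics
scene {'fovy': 52.823244934788804, 'cx': 320.75287419437245, 'cy': 239.5611394230436, 'R': array([[-0.44597944,  0.89495112, -0.0128388 ],
       [ 0.76915993,  0.37587987, -0.51682426],
       [-0.45770661, -0.24036808, -0.85599524]]), 't': array([ 0.15155151, -0.36953143,  1.61597259])}
top {'fovy': 57.577233997025516, 'cx': 326.43118035402387, 'cy': 245.78684380544837, 'R': array([[ 0.02344224, -0.99928367, -0.02970864],
       [-0.99530971, -0.02053852, -0.09453437],
       [ 0.09385648,  0.0317854 , -0.99507821]]), 't': array([0.09374867, 0.50935159, 1.03190625])}
{'clock': 0.1, 'joints': array([-1.04588458e+00,  3.59322953e-01,  1.11685701e-02, -3.02726828e-04,
       -1.22409647e+00, -2.88115315e-01]), 'joint_velocities': array([-0.00031876,  0.00042191,  0.00144718,  0.00216072, -0.00113915,
       -0.00061376]), 'joint_torque': array([-2.76415783e-03, -5.84161735e+01,  2.93747020e+01,  7.01561362e+00,
        1.00711745e-02, -9.13471786e-05]), 'position': array([ 0.15823222, -0.65575226,  0.22572032]), 'ee_rot': array([ 3.14011721e+00, -1.40467405e-04, -2.90489919e+00]), 'wrist_force': array([-0.10882994, -0.14335485,  0.60953012]), 'wrist_torque': array([-0.01811117,  0.0047692 , -0.05543813]), 'grasp_force': 0.0, 'grip_width': 0.08763572102409872}
```

View pics/scene0.png

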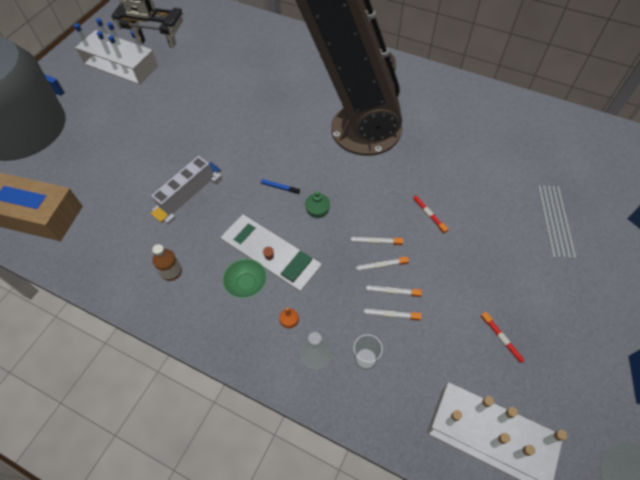

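View pics/top0.png

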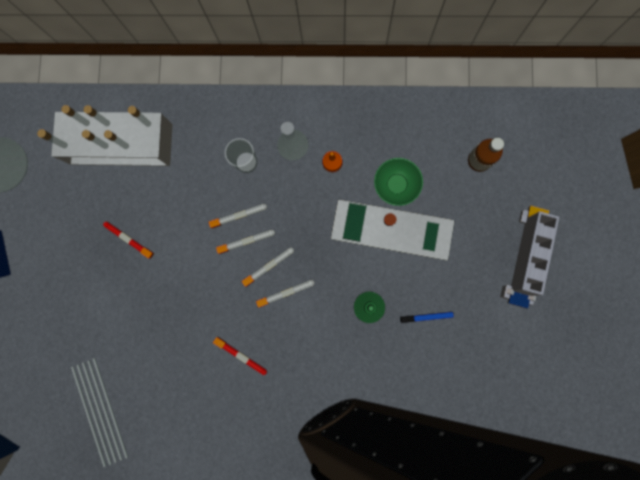

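Scene view: four orange-capped clear tubes lie at scene (377,240), (383,264), (394,291), (393,314), which is top (238,215), (246,242), (268,267), (285,294). The stand is at scene (185,185), top (537,252).

Candidates that could be confused:
- **Tubes:** the red look-alikes are at top (128,240) and (240,357), and the glass rods at top (98,412). I reject these.
- **Stand:** the racks at top (112,138) and scene (115,57) are white blocks. I choose the grey one with blue and yellow ledges.
- **Bung:** the orange bulb is at top (333,161). I choose the red-brown one on the plate, at top (390,219).
- **Dish:** the lamp is at top (370,307). I choose the bowl at top (398,181).

```bash
cat > h.py <<'E'
from station import *
import numpy as np, cv2
def cam(n):
    c=camera_info(n); f=240/np.tan(np.radians(c["fovy"])/2)
    K=np.array([[f,0,c["cx"]],[0,f,c["cy"]],[0,0,1]]); return K,np.array(c["R"]),np.array(c["t"])
def ray(n,p):
    K,R,t=cam(n); return -R.T@t, R.T@np.linalg.inv(K)@[p[0],p[1],1]
def onz(n,p,z):
    o,d=ray(n,p); return o+d*(z-o[2])/d[2]
def proj(n,X):
    K,R,t=cam(n); u=K@(R@np.asarray(X,float)+t); return u[:2]/u[2]
def tri(ps,pt):
    o1,d1=ray("scene",ps);o2,d2=ray("top",pt)
    s=np.linalg.lstsq(np.c_[d1,-d2],o2-o1,rcond=None)[0]
    a,b=o1+s[0]*d1,o2+s[1]*d2
    return (a+b)/2,np.linalg.norm(a-b)
HSV=dict(orange=((6,170,110),(17,255,255)),red=((0,120,50),(8,255,200)),blue=((100,130,60),(125,255,255)),
 yellow=((18,150,100),(32,255,255)),green=((55,80,20),(90,255,255)),white=((0,0,140),(180,60,255)))
def blobs(im,c,amin=12):
    m=cv2.inRange(cv2.cvtColor(im,cv2.COLOR_BGR2HSV),*map(np.array,HSV[c]))
    n,l,st,ce=cv2.connectedComponentsWithStats(m)
    return [(ce[i].round(1).tolist(),int(st[i,4]),cv2.minAreaRect(np.argwhere(l==i)[:,::-1].astype(np.float32))) for i in range(1,n) if st[i,4]>=amin]
def inc(X,yaw=None,from_pos=None,from_yaw=None):
    "shift in tool axes (cm) and turn from the present pose to X"
    s=sense(); y0=s["ee_rot"][2] if from_yaw is None else from_yaw
    p=np.array(s["position"]) if from_pos is None else np.array(from_pos)
    d=(np.asarray(X)-p)*100; c,q=np.cos(y0),np.sin(y0)
    # tool down: R=Rz(yaw)Rx(pi): x=(c,s,0) y=(s,-c,0) z=-Z
    dy=None if yaw is None else -((yaw-y0+np.pi/2)%np.pi-np.pi/2)
    return [round(float(v),2) for v in (d[0]*c+d[1]*q, d[0]*q-d[1]*c, -d[2])],dy
E
python3 - <<'E'
from h import *
for n in("scene","top"):
    im=cv2.imread(f"pics/{n}0.png")
    for c in HSV:
        print(n,c,[(b[0],b[1],[round(v) for v in b[2][1]],round(b[2][2])) for b in blobs(im,c)])
a=cv2.imread("pics/top0.png")[140:330,320:580]
cv2.imwrite("pics/c1.png",cv2.resize(a,None,fx=3,fy=3,interpolation=2))
E
```

```text
scene orange [([442.3, 227.1], 43, [9, 4], 45), ([398.0, 241.0], 35, [4, 6], 90), ([159.1, 261.5], 31, [9, 6], 9), ([403.8, 260.1], 36, [5, 6], 90), ([416.4, 292.4], 45, [5, 7], 90), ([288.8, 317.9], 241, [17, 16], 90), ([415.4, 315.9], 42, [5, 7], 90), ([486.3, 317.6], 56, [10, 5], 51)]
scene red [([419.1, 201.9], 51, [14, 3], 48), ([435.5, 219.8], 45, [11, 4], 45), ([493.8, 326.7], 68, [15, 6], 45), ([514.8, 352.2], 103, [22, 5], 52)]
scene blue [([98.9, 21.2], 22, [6, 4], 76), ([76.7, 26.2], 26, [6, 4], 45), ([110.1, 25.3], 22, [5, 4], 90), ([99.7, 34.2], 18, [5, 3], 90), ([111.1, 38.3], 19, [6, 3], 76), ([54.1, 84.5], 148, [24, 8], 58), ([213.8, 167.3], 41, [11, 5], 37), ([275.5, 184.6], 116, [28, 4], 15), ([20.7, 196.9], 590, [44, 14], 13)]
scene yellow [([159.2, 214.1], 110, [11, 9], 45)]
scene green [([317.1, 204.5], 426, [22, 22], 45), ([244.2, 233.3], 125, [6, 20], 42), ([296.2, 265.9], 379, [13, 30], 40), ([244.2, 278.0], 1250, [37, 41], 90)]
scene white [([113.8, 55.5], 1672, [71, 37], 20), ([179.3, 178.7], 524, [14, 64], 50), ([215.6, 175.5], 41, [7, 8], 14), ([545.2, 214
[... 2188 characters left out ...]
5), ([354.2, 221.8], 560, [16, 35], 11), ([430.5, 236.0], 280, [11, 26], 9), ([369.0, 307.0], 768, [30, 30], 90)]
top white [([109.4, 138.8], 4031, [109, 51], 1), ([497.3, 143.2], 100, [11, 10], 45), ([245.7, 161.8], 31, [3, 15], 56), ([339.6, 219.9], 397, [11, 39], 9), ([241.8, 213.6], 161, [3, 47], 72), ([404.1, 232.3], 2841, [89, 39], 10), ([524.2, 216.0], 24, [3, 8], 8), ([545.1, 230.9], 175, [19, 10], 17), ([250.0, 239.3], 173, [4, 47], 72), ([124.3, 237.3], 43, [10, 4], 37), ([540.5, 251.7], 190, [20, 12], 16), ([271.8, 263.4], 172, [4, 48], 55), ([535.8, 272.8], 201, [20, 13], 16), ([289.6, 291.1], 176, [4, 48], 68), ([526.1, 286.3], 26, [6, 4], 90), ([241.6, 357.5], 49, [11, 4], 34)]
```

View pics/c1.png

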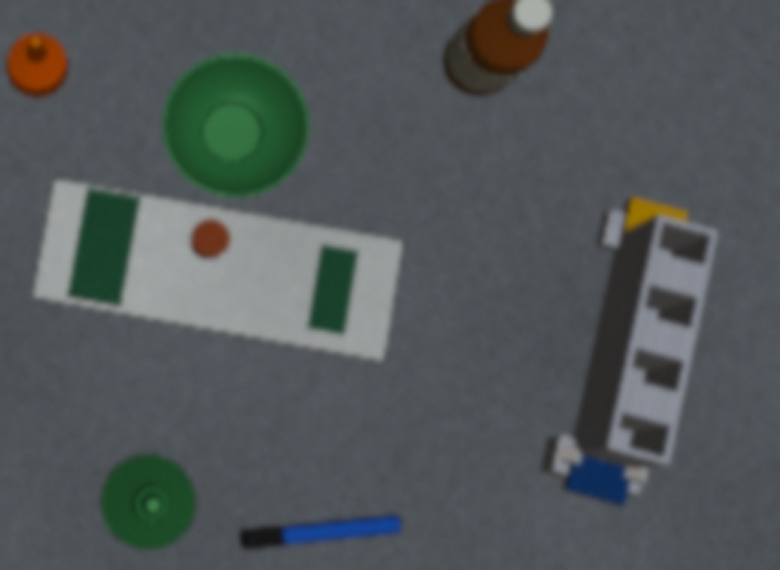

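The crop shows the stand's top face with corners at crop (655,217), (717,232), (670,463), (608,447). Its yellow ledge is at (657,210) and its blue ledge at (598,480). The bung is at (210,238), the patch at (333,288), the step at (104,247) and the dish at (235,125). The choices hold.

```bash
cat >> h.py <<'E'
def quad(im,roi,lo=140,close=9,smax=70):
    x0,y0,x1,y1=roi; hs=cv2.cvtColor(im[y0:y1,x0:x1],cv2.COLOR_BGR2HSV)
    m=cv2.inRange(hs,(0,0,lo),(180,smax,255)); m=cv2.copyMakeBorder(m,20,20,20,20,0)
    m=cv2.morphologyEx(m,cv2.MORPH_CLOSE,np.ones((close,close),np.uint8)); m=cv2.morphologyEx(m,cv2.MORPH_OPEN,np.ones((7,7),np.uint8))
    c=max(cv2.findContours(m,0,1)[0],key=cv2.contourArea)
    h=cv2.convexHull(c); q=cv2.approxPolyN(h,4,ensure_convex=True).reshape(-1,2)+[x0-20,y0-20]
    return q, np.array(cv2.minAreaRect(c)[0])+[x0-20,y0-20]
E
python3 - <<'E'
from h import *
S=cv2.imread("pics/scene0.png");T=cv2.imread("pics/top0.png")
qs,cs=quad(S,(145,145,222,225),150);qt,ct=quad(T,(500,195,575,310),130)
print("stand top",qs.tolist(),cs,qt.tolist(),ct)
for im,n in((S,"scene"),(T,"top")): pass
ps,_=quad(S,(210,205,330,295),130,25,255);pt,_=quad(T,(325,195,460,265),130,25,255)
print("plate quads",ps.tolist(),pt.tolist())
print("plate ctr", tri(qs.mean(0),qt.mean(0)), "<-stand;",tri(ps.mean(0),pt.mean(0)))
print("plate top-view corners z8",[onz("top",p,.008).round(4).tolist() for p in pt])
print("patch",tri((244.2,233.3),(430.5,236)),"step",tri((296.2,265.9),(354.2,221.8)))
print("blue",tri((213.8,167.3),(519.3,299.7)),"yellow",tri((159.2,214.1),(535.9,210.2)))
print("stand corners",[onz("top",p,.092).round(3).tolist() for p in qt],[onz("scene",p,.092).round(3).tolist() for p in qs])
for im,n,r in((S,"scene",(255,240,282,265)),(T,"top",(380,208,402,232))):
    x0,y0,x1,y1=r;h=cv2.cvtColor(im[y0:y1,x0:x1],cv2.COLOR_BGR2HSV);m=cv2.inRange(h,(0,90,40),(20,255,255));M=cv2.moments(m,True)
    print(n,"bung",M["m10"]/M["m00"]+x0,M["m01"]/M["m00"]+y0,M["m00"])
print("dish",tri((244.2,278),(398.1,181.4)))
caps_s=[(398,241),(403.8,260.1),(416.4,292.4),(415.4,315.9)];caps_t=[(261.3,302),(247.2,280.6),(221.5,248.8),(213.9,223.1)]
for a,b in zip(caps_s,caps_t): print("cap",tri(a,b), onz("top",b,.0085).round(4))
E
```

```text
stand top [[203, 168], [155, 208], [155, 190], [203, 151]] [178.42622757 179.81147003] [[546, 269], [546, 279], [527, 279], [527, 267]] [536.5 273.5]
plate quads [[323, 262], [301, 289], [195, 260], [242, 213]] [[454, 220], [447, 259], [331, 238], [338, 199]]
plate ctr (array([ 0.45737454, -0.4134622 ,  0.01746832]), np.float64(0.02904220665717115)) <-stand; (array([ 0.5597305 , -0.06403738, -0.0212725 ]), np.float64(0.009847265448650635))
plate top-view corners z8 [[0.5788, -0.2061, 0.008], [0.4826, -0.1888, 0.008], [0.5283, 0.0947, 0.008], [0.6262, 0.0795, 0.008]]
patch (array([ 0.53764674, -0.14804316,  0.01241458]), np.float64(0.00018283398658191724)) step (array([0.56819136, 0.03857428, 0.01827855]), np.float64(0.00012940956258782922))
blue (array([ 0.38828464, -0.34465747,  0.04282347]), np.float64(0.004164274555314647)) yellow (array([ 0.60155235, -0.39231368,  0.03754216]), np.float64(0.0013299165318727787))
stand corners [[0.459, -0.387, 0.092], [0.437, -0.386, 0.092], [0.436, -0.345, 0.092], [0.463, -0.345, 0.092]] [[0.434, -0.338, 0.092], [0.613, -0.379, 0.092], [0.562, -0.417, 0.092], [0.379, -0.375, 0.092]]
scene bung 268.16470588235296 252.3294117647059 85.0
top bung 389.5181818181818 219.06363636363636 110.0
dish (array([ 0.66766104, -0.06608003,  0.03038777]), np.float64(0.0004881730428835502))
cap (array([0.3680579 , 0.25997037, 0.01399372]), np.float64(0.0007895212053976543)) [0.3677 0.2613 0.0085]
cap (array([0.41882781, 0.29696227, 0.013997  ]), np.float64(0.0001912116847096199)) [0.4189 0.298  0.0085]
cap (array([0.49558609, 0.36342458, 0.01404568]), np.float64(0.0006154596841683385)) [0.4959 0.3652 0.0085]
cap (array([0.5592827 , 0.3851218 , 0.01373958]), np.float64(0.0013346412692058578)) [0.5597 0.3873 0.0085]
```

Run:
```python
from h import *
b,e=tri((268.16,252.33),(389.52,219.06)); print("bung",b,e,onz("top",(389.5,219.06),.03),onz("scene",(268.2,252.3),.03))
p=onz("top",(430.5,236),.008);s=onz("top",(354.2,221.8),.020);p2=onz("scene",(244.2,233.3),.008);s2=onz("scene",(296.2,265.9),.020)
print(p,p2,s,s2); 
for P,Q in((p,s),(p2,s2)): print("seat",(P+Q)/2,"yaw",-np.arctan2(*(Q-P)[:2]),np.linalg.norm((Q-P)[:2]))
c=(p+p2+s+s2)/4; y=-.161; R=np.array([[np.cos(y),np.sin(y)],[-np.sin(y),np.cos(y)]]); print(c,"bung in plate",R@(b-c)[:2])
print(inc([b[0],b[1],.15]));
```

```text
bung [ 0.5734588  -0.04511986  0.0375293 ] 0.00013639786061520656 [ 0.57468508 -0.04597808  0.03      ] [ 0.56993273 -0.0478446   0.03      ]
[ 0.53814681 -0.14886569  0.008     ] [ 0.53560302 -0.15015116  0.008     ] [0.56790356 0.03868633 0.02      ] [0.56898127 0.03903083 0.02      ]
seat [ 0.55302519 -0.05508968  0.014     ] yaw -0.15734714143199938 0.18989793711949896
seat [ 0.55229215 -0.05556017  0.014     ] yaw -0.1746373003068073 0.1921039597155715
[ 0.55265867 -0.05532492  0.014     ] bung in plate [0.01889521 0.01340746]
([-54.68, 49.62, 7.57], None)
```

The rows are not in the units I measure in: shifts go in shares of 1 m and turns go in shares of 90 degrees. I convert before sending: -18 cm / 100 = -0.18, 16.5 cm / 100 = 0.165.

>>> {"op": "carry_out", "data": {"increments": "5 -0.18 0.165 0 0;5 -0.18 0.165 0 0;5 -0.18 0.165 0 0;5 -0.18 0.165 0 0;5 -0.18 0.165 0 0;5 -0.18 0.165 0 0;5 -0.18 0.165 0 0;5 -0.18 0.165 0 0"}}

```text
clock: 0.77
position: [0.2957, -0.452, 0.2269]
ee_rot: [-3.141, 0.0, -2.901]
wrist_force: [-0.1, -1.0, 0.1]
grip_width: 0.0507
grasp_force: 0.0
```

Converted, -18 cm / 100 = -0.18, 16.5 cm / 100 = 0.165.

>>> {"op": "carry_out", "data": {"increments": "5 -0.18 0.165 0 0;5 -0.18 0.165 0 0;5 -0.18 0.165 0 0;5 -0.18 0.165 0 0;5 -0.18 0.165 0 0;5 -0.18 0.165 0 0;5 -0.18 0.165 0 0;5 -0.18 0.165 0 0"}}

```text
clock: 1.43
position: [0.4316, -0.2502, 0.2263]
ee_rot: [3.141, -0.001, -2.902]
wrist_force: [0.2, -0.1, 0.3]
grip_width: 0.05
grasp_force: 0.0
```

Converted, -18 cm / 100 = -0.18, 16.5 cm / 100 = 0.165.

>>> {"op": "carry_out", "data": {"increments": "5 -0.18 0.165 0 0;5 -0.18 0.165 0 0;5 -0.18 0.165 0 0;5 -0.18 0.165 0 0;5 -0.18 0.165 0 0;5 -0.18 0.165 0 0;5 -0.18 0.165 0.076 0;5 -0.18 0.165 0.076 0"}}

```text
clock: 2.1
position: [0.5689, -0.0481, 0.1499]
ee_rot: [3.142, 0.003, -2.904]
wrist_force: [0.3, -0.8, -0.6]
grip_width: 0.0497
grasp_force: 0.0
```

Run:
```python
from h import *
s=sense(); print(s["clock"],s["position"],s["ee_rot"],inc([.5728,-.046,.014]))
```

```text
2.1 [ 0.56893407 -0.0480624   0.14985427] [ 3.14150979e+00  2.80378103e-03 -2.90440589e+00] ([-0.42, 0.11, 13.59], None)
```

Converted, 13.6 cm / 100 = 0.136, 13 cm / 100 = 0.13.

>>> {"op": "carry_out", "data": {"increments": "5 -0.004 0.001 0.04 0;5 -0.004 0.001 0.08 0;5 -0.004 0.001 0.11 0;5 -0.004 0.001 0.13 0;5 -0.004 0.001 0.136 0;5 -0.004 0.001 0.136 0;1 -0.004 0.001 0.136 0;1 -0.004 0.001 0.136 0"}}

```text
clock: 2.77
position: [0.5721, -0.0468, 0.0162]
ee_rot: [-3.141, 0.003, -2.905]
wrist_force: [0.6, -0.5, 0.2]
grip_width: 0.0417
grasp_force: 0.0
```

Converted, -8 cm / 100 = -0.08, -5 cm / 100 = -0.05.

>>> {"op": "carry_out", "data": {"increments": "1 0 0 0 0;1 0 0 0 0;1 0 0 0 0;1 0 0 0 0;1 0 0 -0.02 0;1 0 0 -0.05 0;1 0 0 -0.08 0;1 0 0 -0.08 0"}}

```text
clock: 3.43
position: [0.5743, -0.0459, 0.1007]
ee_rot: [-3.14, 0.009, -2.903]
wrist_force: [1.1, -0.1, 0.2]
grip_width: 0.0295
grasp_force: 30.0
```

Run:
```python
from h import *
s=sense(); print(s["clock"],s["position"],s["grip_width"],inc([.6677,-.066,.024]))
```

```text
3.4333 [ 0.57428325 -0.04591367  0.10073244] 0.02952591892352537 ([-8.6, -4.16, 7.67], None)
```

Converted, -8.6 cm / 100 = -0.086, 7.5 cm / 100 = 0.075.

>>> {"op": "carry_out", "data": {"increments": "1 -0.03 -0.015 0 0;1 -0.06 -0.03 0 0;1 -0.086 -0.042 0 0;1 -0.086 -0.042 0.02 0;1 -0.086 -0.042 0.05 0;1 -0.086 -0.042 0.07 0;1 -0.086 -0.042 0.075 0;1 -0.086 -0.042 0.075 0"}}

```text
clock: 4.1
position: [0.6629, -0.0672, 0.0179]
ee_rot: [3.141, -0.004, -2.905]
wrist_force: [1.6, 0.2, 1.0]
grip_width: 0.0296
grasp_force: 30.0
```

>>> {"op": "carry_out", "data": {"increments": "1 0 0 0 0;4.4 0 0 0 0;4.4 0 0 0 0;4.4 0 0 0 0;4.4 0 0 -0.02 0;4.4 0 0 -0.06 0;4.4 0 0 -0.1 0;4.4 0 0 -0.14 0"}}

```text
clock: 4.77
position: [0.664, -0.0671, 0.1619]
ee_rot: [-3.141, 0.0, -2.905]
wrist_force: [1.7, 0.3, 1.3]
grip_width: 0.0438
grasp_force: 0.0
```

Run:
```python
from h import *
S=snapshot("scene");T=snapshot("top");cv2.imwrite("pics/scene1.png",S);cv2.imwrite("pics/top1.png",T)
a=cv2.resize(S[130:300,120:300],None,fx=3,fy=3,interpolation=2)
b=cv2.resize(T[150:320,400:480],None,fx=3,fy=3,interpolation=2)
cv2.imwrite("pics/c2.png",np.hstack([a,b]))
s=sense();print(s["position"],s["clock"])
```

```text
[ 0.66861023 -0.06708581  0.16909989] 4.8667
```

View pics/c2.png

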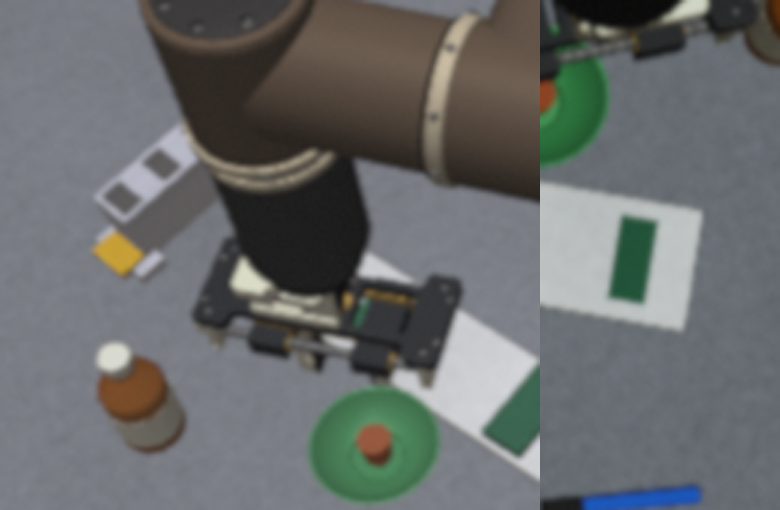

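The bung stands upright in the dish, at crop (375,443). Next I measure the stand for grasping.

Run:
```python
from h import *
print(tri((179.3,178.7),(540.5,251.7)))
L=[onz("top",p,.087) for p in((545.1,230.9),(540.5,251.7),(535.8,272.8))]
a=onz("top",(548.7,214.8),.081);b=onz("top",(533,291.7),.092)
print(L,a,b,np.linalg.norm(a-b),(a+b)/2)
d=a-b;d2=L[0]-L[2];print("ys",-np.arctan2(d[0],d[1]),-np.arctan2(d2[0],d2[1]))
b=onz("top",(519.3,299.7),.034);y=onz("top",(535.9,210.2),.026);b2=onz("scene",(213.8,167.3),.034);y2=onz("scene",(159.2,214.1),.026)
print(b,b2,y,y2)
```

```text
(array([ 0.49785332, -0.37641786,  0.09251099]), np.float64(0.002180880499504918))
[array([ 0.54521871, -0.38905023,  0.087     ]), array([ 0.49795318, -0.3777864 ,  0.087     ]), array([ 0.45040283, -0.36638092,  0.087     ])] [ 0.58313134 -0.40076308  0.081     ] [ 0.4082189  -0.35716791  0.092     ] 0.18059873058604403 [ 0.49567512 -0.37896549  0.0865    ]
ys -1.8150595302633818 -1.8054785022954898
[ 0.38882625 -0.35033068  0.034     ] [ 0.38261834 -0.34800587  0.034     ] [ 0.60343004 -0.39676284  0.026     ] [ 0.59675661 -0.40089985  0.026     ]
```

Run:
```python
from h import *
print(inc([.4965,-.378,.169],-3.378))
```

```text
([24.06, -26.15, 0.01], np.float64(0.4745249828913707))
```

Converted, -21.5 cm / 100 = -0.215, 20 cm / 100 = 0.2, 0.474 rad / 1.5708 = 0.3018.

>>> {"op": "carry_out", "data": {"increments": "8.6 0.2 -0.215 0 0;8.6 0.2 -0.215 0 0.0637;8.6 0.2 -0.215 0 0.1273;8.6 0.2 -0.215 0 0.191;8.6 0.2 -0.215 0 0.2546;8.6 0.2 -0.215 0 0.3018;8.6 0.2 -0.215 0 0.3018;8.6 0.2 -0.215 0 0.3018"}}

```text
clock: 5.53
position: [0.5169, -0.3275, 0.1606]
ee_rot: [-3.141, 0.001, 2.9]
wrist_force: [0.8, 0.7, 0.6]
grip_width: 0.0852
grasp_force: 0.0
```

Run:
```python
from h import *
print(sense()["position"],sense()["ee_rot"],inc([.4965,-.378,.044],-3.378))
```

```text
[ 0.5168673  -0.32754964  0.16055363] [-3.14099572e+00  6.09102465e-04  2.89984386e+00] ([0.77, -5.39, 11.66], np.float64(-0.005341446647460835))
```

Converted, 11.5 cm / 100 = 0.115, 9 cm / 100 = 0.09.

>>> {"op": "carry_out", "data": {"increments": "8.6 0.008 -0.025 0 0;8.6 0.008 -0.052 0 0;8.6 0.008 -0.052 0 0;8.6 0.008 -0.052 0.03 0;8.6 0.008 -0.052 0.06 0;8.6 0.008 -0.052 0.09 0;8.6 0.008 -0.052 0.115 0;8.6 0.008 -0.052 0.115 0"}}

```text
clock: 6.2
position: [0.4973, -0.37, 0.0401]
ee_rot: [3.14, -0.007, 2.903]
wrist_force: [0.3, 0.1, -1.0]
grip_width: 0.0859
grasp_force: 0.0
```

Run:
```python
from h import *
s=sense();print(s["position"],s["ee_rot"],s["wrist_force"],inc([.4965,-.378,.044],-3.378))
S=snapshot("scene");T=snapshot("top")
a=cv2.resize(S[130:270,110:250],None,fx=3,fy=3,interpolation=2)
b=cv2.resize(T[190:330,480:600],None,fx=3,fy=3,interpolation=2)
cv2.imwrite("pics/c3.png",np.hstack([a,b]))
```

```text
[ 0.49729521 -0.37003969  0.04005372] [ 3.13984268 -0.00701731  2.90338078] [ 0.25756239  0.12640425 -1.0016589 ] ([-0.11, -0.79, -0.39], np.float64(-0.0018045292059243323))
```

View pics/c3.png

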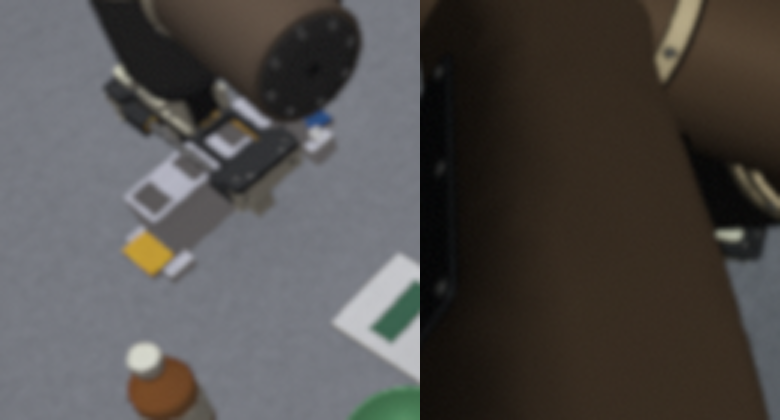

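The fingers straddle the stand at its middle, at crop (225,160). I centre and close.

Converted, -0.5 cm / 100 = -0.005, -0.3 cm / 100 = -0.003.

>>> {"op": "carry_out", "data": {"increments": "8.6 0 -0.005 -0.003 0;8.6 0 -0.005 -0.003 0;3.5 0 -0.005 -0.003 0;3.5 0 -0.005 -0.003 0;3.5 0 -0.005 -0.003 0;3.5 0 -0.005 -0.003 0;3.5 0 -0.005 -0.003 0;3.5 0 -0.005 -0.003 0"}}

```text
clock: 6.97
position: [0.4991, -0.3766, 0.0476]
ee_rot: [-3.141, -0.0, 2.905]
wrist_force: [-2.1, -5.8, 5.1]
grip_width: 0.0512
grasp_force: 3.7
```

Converted, -6 cm / 100 = -0.06, -4 cm / 100 = -0.04.

>>> {"op": "carry_out", "data": {"increments": "3.5 0 0 0 0;3.5 0 0 0 0;3.5 0 0 -0.005 0;3.5 0 0 -0.01 0;3.5 0 0 -0.02 0;3.5 0 0 -0.04 0;3.5 0 0 -0.06 0;3.5 0 0 -0.06 0"}}

```text
clock: 7.63
position: [0.5011, -0.3775, 0.1121]
ee_rot: [-3.14, 0.006, 2.905]
wrist_force: [1.2, -0.5, -5.2]
grip_width: 0.0457
grasp_force: 30.0
```

Run:
```python
from h import *
s=sense();print(s["position"],s["ee_rot"],s["wrist_force"],s["wrist_torque"],s["grasp_force"],s["grip_width"])
S=snapshot("scene");cv2.imwrite("pics/c4.png",cv2.resize(S[100:270,90:280],None,fx=3,fy=3,interpolation=2))
print(blobs(S,"yellow"),blobs(S,"blue"))
```

```text
[ 0.50112638 -0.37749908  0.11209908] [-3.13999346  0.00577556  2.90527682] [ 1.15646101 -0.54336519 -5.23815145] [-0.26208565 -0.66702071  0.00622141] 29.974818527698517 0.04570636007976164
[([152.6, 202.5], 122, ((152.40245056152344, 202.12196350097656), (12.962422370910645, 9.68277359008789), 38.65980911254883))] [([98.9, 21.2], 22, ((98.5294189453125, 21.61764907836914), (5.820854663848877, 4.123105525970459), 75.96376037597656)), ([76.7, 26.2], 28, ((77.25000762939453, 26.250003814697266), (6.363961219787598, 4.242640495300293), 45.0)), ([110.1, 25.3], 22, ((110.0, 25.5), (5.0, 4.0), 90.0)), ([99.6, 33.8], 16, ((99.5, 34.0), (4.0, 3.0), 90.0)), ([54.1, 84.5], 149, ((53.82646942138672, 83.65587615966797), (24.082698822021484, 7.592953205108643), 57.528804779052734)), ([209.4, 154.3], 42, ((209.00003051757812, 154.50001525878906), (10.60660171508789, 4.949747085571289), 45.0)), ([275.4, 184.5], 117, ((275.478515625, 184.57737731933594), (28.42378044128418, 4.0681867599487305), 15.52410888671875)), ([20.7, 196.9], 589, ((21.164705276489258, 197.25881958007812), (44.03688049316406, 14.317408561706543), 12.52880859375)), ([635.9, 372.5], 322, ((634.5, 376.5), (51.0, 9.0), 90.0))]
```

View pics/c4.png

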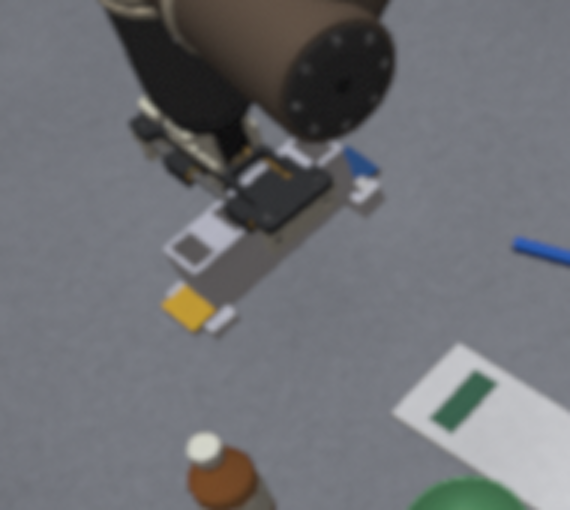

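The stand is held, with the yellow ledge at crop (188,307) and the blue ledge at (360,162). I raise and turn it.

Converted, -8 cm / 100 = -0.08, -6 cm / 100 = -0.06, -0.35 rad / 1.5708 = -0.2228.

>>> {"op": "carry_out", "data": {"increments": "3.5 0 0 -0.02 -0.0318;3.5 0 0 -0.04 -0.0955;3.5 0 0 -0.06 -0.1592;3.5 0 0 -0.08 -0.2228;3.5 0 0 -0.08 -0.2865;3.5 0 0 -0.08 -0.3501;3.5 0 0 -0.08 -0.4138;3.5 0 0 -0.08 -0.4775"}}

```text
clock: 8.35
position: [0.4982, -0.3757, 0.1859]
ee_rot: [3.139, -0.001, -2.624]
wrist_force: [0.7, -0.4, -6.4]
grip_width: 0.0455
grasp_force: 30.0
```

Converted, -0.8 rad / 1.5708 = -0.5093.

>>> {"op": "carry_out", "data": {"increments": "3.5 0 0 0 -0.0637;3.5 0 0 0 -0.1273;3.5 0 0 0 -0.191;3.5 0 0 0 -0.2546;3.5 0 0 0 -0.3183;3.5 0 0 0 -0.382;3.5 0 0 0 -0.4456;3.5 0 0 0 -0.5093"}}

```text
clock: 9.02
position: [0.4981, -0.3757, 0.1856]
ee_rot: [3.139, 0.001, -1.824]
wrist_force: [-0.1, 0.1, -6.7]
grip_width: 0.046
grasp_force: 30.0
```

Run:
```python
from h import *
s=sense();print(s["position"],s["ee_rot"],s["grasp_force"],s["wrist_force"],inc([.5536,-.0518,.15],-1.733))
```

```text
[ 0.49812523 -0.37569128  0.18564969] [ 3.13873986e+00  1.24208604e-03 -1.82427248e+00] 29.985265731811523 [-0.10751011  0.0963659  -6.652453  ] ([-32.75, 2.75, 3.56], np.float64(-0.0912724824695792))
```

Converted, -31 cm / 100 = -0.31, -28 cm / 100 = -0.28, -0.09 rad / 1.5708 = -0.0573.

>>> {"op": "carry_out", "data": {"increments": "3.5 -0.04 0.003 0 -0.0127;3.5 -0.08 0.006 0 -0.0318;3.5 -0.12 0.01 0 -0.0573;3.5 -0.16 0.013 0 -0.0573;3.5 -0.2 0.016 0 -0.0573;3.5 -0.24 0.02 0 -0.0573;3.5 -0.28 0.024 0 -0.0573;3.5 -0.31 0.026 0 -0.0573"}}

```text
clock: 9.68
position: [0.552, -0.0671, 0.1862]
ee_rot: [3.14, 0.001, -1.738]
wrist_force: [0.8, -1.3, -5.5]
grip_width: 0.0458
grasp_force: 30.0
```

Converted, 7 cm / 100 = 0.07, 5 cm / 100 = 0.05.

>>> {"op": "carry_out", "data": {"increments": "3.5 -0.01 0 0.01 0;3.5 -0.02 0 0.03 0;3.5 -0.02 0 0.05 0;3.5 -0.02 0 0.07 0;3.5 -0.02 0 0.07 0;3.5 -0.02 0 0.07 0;3.5 -0.02 0 0.07 0;3.5 -0.02 0 0.07 0"}}

```text
clock: 10.35
position: [0.5572, -0.0505, 0.1188]
ee_rot: [-3.14, 0.001, -1.739]
wrist_force: [0.2, -0.3, -6.4]
grip_width: 0.0458
grasp_force: 30.0
```

Run:
```python
from h import *
s=sense();print(s["position"],s["ee_rot"],s["grasp_force"],s["wrist_force"],inc([.5536,-.0518,.15],-1.733))
S=snapshot("scene");T=snapshot("top")
a=cv2.resize(S[150:320,190:350],None,fx=2.4,fy=2.4,interpolation=2)
b=cv2.resize(T[140:310,310:480],None,fx=2.4,fy=2.4,interpolation=2)
cv2.imwrite("pics/c5.png",np.hstack([a,b]))
for n,i in(("s",S),("t",T)):
  for c in("blue","yellow"): print(n,c,[(b[0],b[1]) for b in blobs(i,c)])
```

```text
[ 0.55721603 -0.05050938  0.1187695 ] [-3.13977231e+00  5.14655230e-04 -1.73896360e+00] 29.99850869178772 [ 0.21052539 -0.25959215 -6.38224319] ([0.19, 0.33, -3.12], np.float64(-0.005963597987833413))
s blue [([98.9, 21.2], 22), ([76.7, 26.2], 26), ([110.1, 25.2], 21), ([133.2, 32.8], 23), ([99.7, 34.2], 18), ([111.1, 38.3], 19), ([54.1, 84.6], 147), ([20.7, 196.9], 587), ([227.8, 215.2], 16), ([635.9, 372.7], 325)]
s yellow [([295.7, 255.8], 161)]
t blue [([448.9, 230.5], 164), ([433.2, 316.2], 234)]
t yellow [([247.0, 280.8], 26), ([219.0, 342.3], 20)]
```

View pics/c5.png

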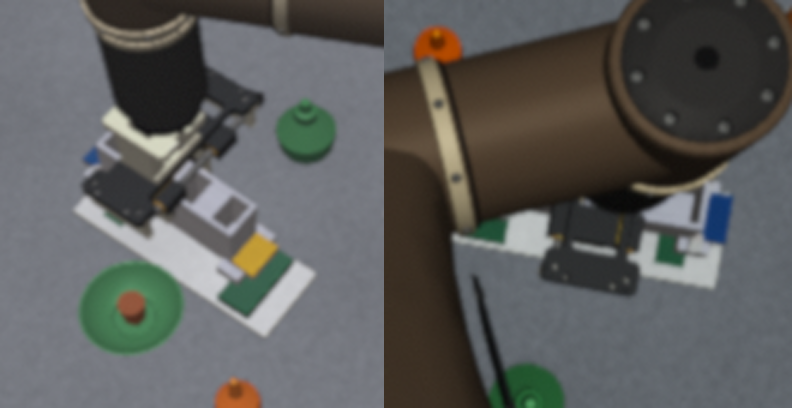

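Yellow points to the step and blue to the patch, as required. I use the visible ledges to correct the hold offset.

Run:
```python
from h import *
y=onz("scene",(295.7,255.8),.0925); b=onz("top",(448.9,230.5),.106)
d=y-b; print(y,b,(y+b)/2,-np.arctan2(d[0],d[1]),np.linalg.norm(d))
```

```text
[0.57545246 0.04561751 0.0925    ] [ 0.53934709 -0.16933411  0.106     ] [ 0.55739978 -0.0618583   0.09925   ] -0.16641624242130196 0.21838050954462435
```

Converted, 4.7 cm / 100 = 0.047, 4.5 cm / 100 = 0.045.

>>> {"op": "carry_out", "data": {"increments": "3.5 0.001 0.003 0 0;3.5 0.001 0.003 0.01 0;3.5 0.001 0.003 0.02 0;3.5 0.001 0.003 0.03 0;3.5 0.001 0.003 0.04 0;3.5 0.001 0.003 0.045 0;3.5 0.001 0.003 0.047 0;3.5 0.001 0.003 0.047 0"}}

```text
clock: 11.12
position: [0.5528, -0.051, 0.0696]
ee_rot: [3.14, -0.001, -1.739]
wrist_force: [0.1, -0.5, -6.3]
grip_width: 0.046
grasp_force: 30.0
```

Converted, 0.9 cm / 100 = 0.009, 0.8 cm / 100 = 0.008.

>>> {"op": "carry_out", "data": {"increments": "3.5 0 0 0.001 0;3.5 0 0 0.002 0;3.5 0 0 0.004 0;3.5 0 0 0.005 0;3.5 0 0 0.006 0;3.5 0 0 0.008 0;3.5 0 0 0.009 0;3.5 0 0 0.009 0"}}

```text
clock: 11.78
position: [0.5536, -0.0509, 0.0616]
ee_rot: [-3.141, 0.0, -1.739]
wrist_force: [1.3, -3.7, -0.5]
grip_width: 0.0459
grasp_force: 30.0
```

Run:
```python
from h import *
s=sense();print(s["position"],s["ee_rot"],s["grasp_force"],s["wrist_force"],s["wrist_torque"])
```

```text
[ 0.55358729 -0.05087862  0.06161353] [-3.14090953e+00  2.33897849e-04 -1.73896566e+00] 30.000294148921967 [ 1.30791271 -3.70051412 -0.45481475] [-0.59561873 -0.00828602 -0.04769846]
```

Converted, -1 cm / 100 = -0.01, 0.1 cm / 100 = 0.001.

>>> {"op": "carry_out", "data": {"increments": "3.5 0 0 0.001 0;3.5 0 0 0.001 0;6 0 0 0 0;8 0 0 0 0;8 0 0 0 0;8 0 0 0 0;8 0 0 0 0;8 0 0 -0.01 0"}}

```text
clock: 12.45
position: [0.5519, -0.0509, 0.0701]
ee_rot: [3.138, -0.001, -1.739]
wrist_force: [-0.9, 0.5, -0.6]
grip_width: 0.0778
grasp_force: 0.0
```

Converted, 16 cm / 100 = 0.16, -13 cm / 100 = -0.13.

>>> {"op": "carry_out", "data": {"increments": "8 0 0 -0.03 0;8 0 0 -0.06 0;8 0 0 -0.09 0;8 0 0 -0.12 0;8 0.04 0 -0.13 0;8 0.08 0 -0.13 0;8 0.12 0 -0.13 0;8 0.16 0 -0.13 0"}}

```text
clock: 13.12
position: [0.5262, -0.2099, 0.2031]
ee_rot: [-3.14, 0.0, -1.737]
wrist_force: [0.9, 0.2, -0.2]
grip_width: 0.08
grasp_force: 0.0
```

Converted, 16 cm / 100 = 0.16, 12 cm / 100 = 0.12.

>>> {"op": "carry_out", "data": {"increments": "8 0.04 0 0 0;8 0.08 0 0 0;8 0.12 0 0 0;8 0.16 0 0 0;8 0.16 0 0 0;8 0.16 0 0 0;8 0.16 0 0 0;8 0.16 0 0 0"}}

```text
clock: 13.78
position: [0.4999, -0.3656, 0.202]
ee_rot: [-3.141, 0.0, -1.738]
wrist_force: [-0.2, 0.7, 0.2]
grip_width: 0.0802
grasp_force: 0.0
```

Run:
```python
from h import *
s=sense();print(s["clock"],s["position"],s["ee_rot"],s["wrist_force"],s["wrist_torque"])
S=snapshot("scene");T=snapshot("top");cv2.imwrite("pics/scene2.png",S);cv2.imwrite("pics/top2.png",T)
a=cv2.resize(S[180:310,200:340],None,fx=2.8,fy=2.8,interpolation=2)
b=cv2.resize(T[180:310,320:460],None,fx=2.8,fy=2.8,interpolation=2)
cv2.imwrite("pics/c6.png",np.hstack([a,b]))
for n,i in(("s",S),("t",T)):
  for c in("blue","yellow","green","white","orange"): print(n,c,[(b[0],b[1]) for b in blobs(i,c) if 190<b[0][0]<470 and 140<b[0][1]<320])
```

```text
13.7833 [ 0.49994756 -0.36557684  0.20196874] [-3.14128760e+00  5.67702086e-05 -1.73804772e+00] [-0.15550372  0.71345183  0.19503656] [0.10814068 0.10582471 0.00199112]
s blue [([275.4, 184.5], 117)]
s yellow [([298.3, 264.3], 153)]
s green [([317.1, 204.5], 425), ([244.3, 278.1], 1083), ([289.5, 276.4], 36)]
s white [([377.8, 148.6], 16), ([428.3, 210.7], 52), ([268.9, 250.0], 2046), ([371.2, 239.2], 238), ([302.2, 255.3], 25), ([377.3, 264.0], 242), ([388.4, 289.2], 272), ([386.7, 312.6], 291)]
s orange [([442.3, 227.1], 43), ([398.0, 241.0], 35), ([403.8, 260.0], 35), ([416.3, 292.4], 44), ([288.7, 317.8], 240), ([415.3, 315.7], 44)]
t blue [([441.2, 235.9], 104), ([433.3, 316.1], 234)]
t yellow [([350.4, 218.6], 209), ([247.0, 281.1], 18), ([261.7, 302.3], 24)]
t green [([398.1, 181.4], 1666), ([351.0, 236.5], 72), ([369.0, 307.0], 770)]
t white [([244.4, 159.6], 149), ([394.6, 230.1], 3121), ([242.1, 213.5], 224), ([353.0, 231.3], 46), ([249.9, 239.3], 236), ([271.9, 263.2], 239), ([289.7, 291.0], 238)]
t orange [([332.0, 160.9], 266), ([398.4, 180.6], 88), ([213.9, 223.0], 64), ([221.5, 248.8], 62), ([247.2, 280.7], 46), ([261.3, 302.0], 37)]
```

View pics/c6.png

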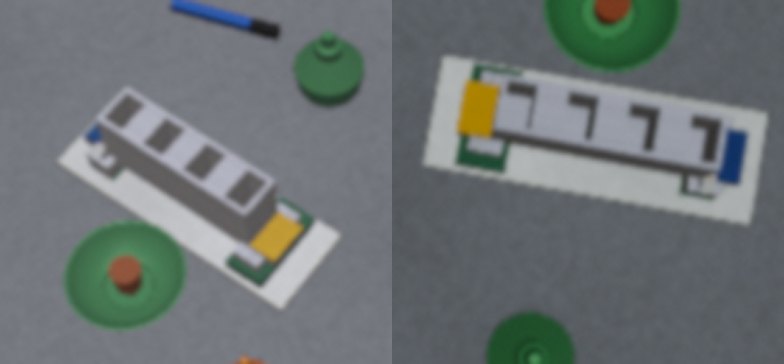

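The stand sits with its short foot inside the green step, at crop (480,150), and its long foot over the patch, at (697,187). The bung is in the dish. I check the seat numerically.

Run:
```python
from h import *
print("yellow",tri((298.3,264.3),(350.4,218.6)),onz("top",(350.4,218.6),.042),"expect",.5704,.0514,.042)
print("blue top",onz("top",(441.2,235.9),.042),"expect",.5356,-.1618)
S=cv2.imread("pics/scene2.png");T=cv2.imread("pics/top2.png")
# wells: dark blobs in scene, on top face z=.1
h=cv2.cvtColor(S[205:270,225:305],cv2.COLOR_BGR2HSV);m=cv2.inRange(h,(0,0,0),(180,255,125))
m8=cv2.morphologyEx(m,cv2.MORPH_OPEN,np.ones((3,3),np.uint8));n,l,st,ce=cv2.connectedComponentsWithStats(m8)
W=[(ce[i]+[225,205],st[i,4]) for i in range(1,n) if 30<st[i,4]<260]
for w,a in W: print(w.round(1),a,onz("scene",w,.100).round(4))
print("expect wells",[(np.array([.553,-.0552])+y*np.array([.161,.987])).round(4).tolist() for y in(-.075,-.025,.025,.075)])
```

```text
yellow (array([0.57209226, 0.04856691, 0.04233921]), np.float64(4.65126612643991e-05)) [0.57213617 0.04858061 0.042     ] expect 0.5704 0.0514 0.042
blue top [ 0.53474892 -0.167049    0.042     ] expect 0.5356 -0.1618
[243.9 219.3] 70 [ 0.5406 -0.1321  0.1   ]
[258.1 228.4] 74 [ 0.5489 -0.0825  0.1   ]
[272.6 237.6] 72 [ 0.5571 -0.0333  0.1   ]
[287.4 247. ] 82 [0.5651 0.016  0.1   ]
expect wells [[0.5409, -0.1292], [0.549, -0.0799], [0.557, -0.0305], [0.5651, 0.0188]]
```

The stand is level: the yellow ledge is at 42.3 mm against 42 expected, about 3 mm from the nominal seat. Now the press checks, blue first.

Run:
```python
from h import *
print(inc([.5353,-.1656,.062],-1.733), inc([.5707,.0506,.062],from_pos=[.5353,-.1656,.062],from_yaw=-1.738))
```

```text
([-20.27, -0.15, 14.0], np.float64(-0.00404868010536541)) ([-21.91, 0.11, -0.0], None)
```

Converted, -20.2 cm / 100 = -0.202, -16 cm / 100 = -0.16.

>>> {"op": "carry_out", "data": {"increments": "0 -0.04 0 0 0;0 -0.08 0 0 0;0 -0.12 0 0 0;0 -0.16 -0.001 0 0;0 -0.202 -0.002 0 0;0 -0.202 -0.002 0 0;0 -0.202 -0.002 0.04 0;0 -0.202 -0.002 0.08 0"}}

```text
clock: 14.55
position: [0.5382, -0.1652, 0.1237]
ee_rot: [-3.134, 0.001, -1.734]
wrist_force: [0.5, 0.3, -2.2]
grip_width: 0.0319
grasp_force: 0.0
```

Converted, 7.4 cm / 100 = 0.074, 7.2 cm / 100 = 0.072.

>>> {"op": "carry_out", "data": {"increments": "0 0 0 0.02 0;0 0 0 0.04 0;0 0 0 0.06 0;0 0 0 0.065 0;0 0 0 0.07 0;0 0 0 0.072 0;0 0 0 0.074 0;0 0 0 0.074 0"}}

```text
clock: 15.22
position: [0.5361, -0.1674, 0.0483]
ee_rot: [-3.14, 0.0, -1.738]
wrist_force: [-0.3, -0.3, -0.1]
grip_width: 0.0006
grasp_force: 0.0
```

Run:
```python
from h import *
s=sense();print(s["position"],s["ee_rot"],s["wrist_force"],s["grip_width"])
```

```text
[ 0.53605628 -0.1673984   0.04830391] [-3.14031214e+00  1.88727268e-04 -1.73843315e+00] [-0.28168437 -0.2790222  -0.07908177] 0.0006167352552772599
```

Now press in 1 mm steps.

Converted, 0.8 cm / 100 = 0.008, 0.7 cm / 100 = 0.007.

>>> {"op": "carry_out", "data": {"increments": "0 0 0 0.002 0;0 0 0 0.004 0;0 0 0 0.005 0;0 0 0 0.006 0;0 0 0 0.007 0;0 0 0 0.008 0;0 0 0 0.008 0;0 0 0 0.008 0"}}

```text
clock: 15.88
position: [0.5357, -0.1676, 0.0422]
ee_rot: [-3.14, -0.0, -1.738]
wrist_force: [-8.1, 4.8, 26.1]
grip_width: 0.0001
grasp_force: 12.7
```

It presses 26 N at z = 42.2 mm with no sinking. Next, the yellow ledge.

Converted, -9 cm / 100 = -0.09, -7 cm / 100 = -0.07.

>>> {"op": "carry_out", "data": {"increments": "0 0 0 0 0;0 0 0 0 0;0 0 0 -0.01 0;0 0 0 -0.04 0;0 0 0 -0.07 0;0 0 0 -0.09 0;0 0 0 -0.09 0;0 0 0 -0.09 0"}}

```text
clock: 16.55
position: [0.5364, -0.1675, 0.1311]
ee_rot: [-3.138, 0.001, -1.739]
wrist_force: [-0.9, 0.8, 0.5]
grip_width: 0.0006
grasp_force: 0.0
```

Converted, -22 cm / 100 = -0.22, -20 cm / 100 = -0.2.

>>> {"op": "carry_out", "data": {"increments": "0 -0.04 0 0 0;0 -0.08 0 0 0;0 -0.12 0 0 0;0 -0.16 0.001 0 0;0 -0.2 0.001 0 0;0 -0.22 0.001 0 0;0 -0.22 0.001 0 0;0 -0.22 0.001 0 0"}}

```text
clock: 17.22
position: [0.5706, 0.0506, 0.1282]
ee_rot: [3.14, -0.001, -1.737]
wrist_force: [-0.6, -0.9, -0.6]
grip_width: 0.0005
grasp_force: 0.0
```

Run:
```python
from h import *
s=sense();print(s["position"],s["ee_rot"],s["wrist_force"],inc([.5715,.0506,.046]))
```

```text
[0.57064443 0.0506236  0.12817728] [ 3.13951939e+00 -1.04088793e-03 -1.73664998e+00] [-0.62913811 -0.85897758 -0.55526907] ([-0.01, -0.08, 8.22], None)
```

Converted, 8 cm / 100 = 0.08, 7.6 cm / 100 = 0.076.

>>> {"op": "carry_out", "data": {"increments": "0 -0.001 -0.001 0.02 0;0 -0.001 -0.001 0.04 0;0 -0.001 -0.001 0.06 0;0 -0.001 -0.001 0.07 0;0 -0.001 -0.001 0.076 0;0 -0.001 -0.001 0.08 0;0 -0.001 -0.001 0.08 0;0 -0.001 -0.001 0.08 0"}}

```text
clock: 17.88
position: [0.5729, 0.0502, 0.0501]
ee_rot: [-3.141, 0.0, -1.739]
wrist_force: [-0.2, -0.6, 0.5]
grip_width: 0.0003
grasp_force: 0.0
```

Converted, 0.7 cm / 100 = 0.007, 0.6 cm / 100 = 0.006.

>>> {"op": "carry_out", "data": {"increments": "0 0 0 0.002 0;0 0 0 0.003 0;0 0 0 0.004 0;0 0 0 0.005 0;0 0 0 0.006 0;0 0 0 0.007 0;0 0 0 0.007 0;0 0 0 0.007 0"}}

```text
clock: 18.55
position: [0.5724, 0.0503, 0.0425]
ee_rot: [3.141, -0.0, -1.739]
wrist_force: [0.1, -0.2, 0.7]
grip_width: 0.0002
grasp_force: 0.0
```

Converted, 0.2 cm / 100 = 0.002, 0.15 cm / 100 = 0.0015.

>>> {"op": "carry_out", "data": {"increments": "0 0 0 0.0005 0;0 0 0 0.001 0;0 0 0 0.0015 0;0 0 0 0.002 0;0 0 0 0.002 0;0 0 0 0.002 0;0 0 0 0.002 0;0 0 0 0.002 0"}}

```text
clock: 19.22
position: [0.5725, 0.0504, 0.0422]
ee_rot: [-3.141, 0.0, -1.738]
wrist_force: [-6.4, 0.9, 16.3]
grip_width: 0.0004
grasp_force: 8.0
```

>>> {"op": "carry_out", "data": {"increments": "0 0 0 -0.01 0;0 0 0 -0.04 0;0 0 0 -0.08 0;0 0 0 -0.12 0;0 0 0 -0.16 0;0 0 0 -0.19 0;0 0 0 -0.19 0;0 0 0 -0.19 0"}}

```text
clock: 19.88
position: [0.5734, 0.0507, 0.2334]
ee_rot: [-3.137, 0.003, -1.739]
wrist_force: [0.4, -0.5, -1.4]
grip_width: 0.0002
grasp_force: 0.0
```

Run:
```python
from h import *
s=sense();print(s["clock"],s["position"],s["joints"])
S=snapshot("scene");T=snapshot("top");cv2.imwrite("pics/scene3.png",S);cv2.imwrite("pics/top3.png",T)
for n,i in(("s",S),("t",T)):
  for c in("yellow","white","orange"): print(n,c,[(b[0],b[1],round(b[2][2])) for b in blobs(i,c,25) if 190<b[0][0]<470 and 190<b[0][1]<330])
```

```text
19.8833 [0.57343364 0.05072023 0.23337007] [ 4.27959976e-01  1.88771141e-01 -2.06063004e-01  1.08939962e-04
 -1.17083698e+00 -5.96025953e-01]
s yellow [([298.3, 264.3], 150, 40)]
s white [([279.9, 198.0], 357, 42), ([428.3, 210.7], 52, 45), ([269.2, 253.8], 1739, 34), ([371.2, 239.1], 242, 3), ([302.2, 255.3], 25, 31), ([377.3, 264.0], 247, 80), ([388.3, 289.2], 277, 6), ([386.7, 312.6], 292, 5)]
s orange [([442.3, 227.1], 43, 45), ([398.0, 241.0], 35, 90), ([403.8, 260.1], 36, 90), ([416.4, 292.4], 45, 90), ([288.8, 317.9], 241, 90), ([415.4, 315.8], 43, 90)]
t yellow [([350.0, 221.2], 172, 9)]
t white [([408.5, 232.7], 2708, 10), ([340.6, 219.6], 81, 14), ([267.1, 233.6], 79, 72), ([279.9, 257.6], 179, 55), ([300.2, 286.9], 169, 68)]
t orange []
```

Both ledges hold, at 26 N and 16 N with z unchanged at 42.2 mm, so the stand does not rock. Now the tubes.

```bash
cat >> h.py <<'E'
def tube(cap,white,n="top"):
    c=onz(n,cap,.0085);w=onz(n,white,.0085);d=c-w; return c,np.arctan2(d[1],d[0]),np.linalg.norm(d)
E
python3 - <<'E'
from h import *
t=[((261.3,302),(289.7,291)),((247.2,280.6),(271.9,263.2)),((221.5,248.8),(249.95,239.3)),((213.9,223.1),(242.0,213.55))]
sc=[(398,241),(403.8,260.1),(416.4,292.4),(415.4,315.9)]
for (c,w),q in zip(t,sc):
    p,a,l=tube(c,w); print(p.round(4),onz("scene",q,.0085).round(4),round(a,3),round(l,4))
    c0=p
c,a,l=tube(*t[3]); print(inc([c[0],c[1],.10],a))
E
```

```text
[0.3677 0.2613 0.0085] [0.3649 0.259  0.0085] 1.962 0.0743
[0.4189 0.298  0.0085] [0.4156 0.2966 0.0085] 2.209 0.0739
[0.4959 0.3652 0.0085] [0.493  0.363  0.0085] 1.915 0.0743
[0.5597 0.3873 0.0085] [0.5573 0.3845 0.0085] 1.921 0.0739
([-33.02, 6.84, 13.02], np.float64(-0.5182913378245884))
```

Converted, -31 cm / 100 = -0.31, -28 cm / 100 = -0.28, -0.52 rad / 1.5708 = -0.331.

>>> {"op": "carry_out", "data": {"increments": "4 -0.04 0.01 0 -0.0382;4 -0.08 0.02 0 -0.0891;4 -0.12 0.03 0 -0.1401;4 -0.16 0.04 0 -0.191;4 -0.2 0.05 0 -0.2419;4 -0.24 0.05 0 -0.2928;4 -0.28 0.06 0 -0.331;4 -0.31 0.065 0 -0.331"}}

```text
clock: 20.65
position: [0.5591, 0.3694, 0.2283]
ee_rot: [3.139, -0.001, -1.214]
wrist_force: [0.3, -0.1, 0.5]
grip_width: 0.0395
grasp_force: 0.0
```

Run:
```python
from h import *
s=sense();print(s["position"],s["ee_rot"]);print(inc([.5585,.386,.004],1.921))
```

```text
[0.55908828 0.36942702 0.22829301] [ 3.13870086e+00 -1.21266168e-03 -1.21395869e+00]
([-1.57, -0.52, 22.43], np.float64(0.006633959951216184))
```

Converted, 18 cm / 100 = 0.18, 16 cm / 100 = 0.16.

>>> {"op": "carry_out", "data": {"increments": "4 -0.013 -0.004 0.04 0;4 -0.013 -0.004 0.08 0;4 -0.013 -0.004 0.12 0;4 -0.013 -0.004 0.16 0;4 -0.013 -0.004 0.18 0;4 -0.013 -0.004 0.18 0;4 -0.013 -0.004 0.18 0;4 -0.013 -0.004 0.18 0"}}

```text
clock: 21.32
position: [0.5602, 0.3809, 0.0515]
ee_rot: [-3.141, -0.0, -1.218]
wrist_force: [0.5, -0.4, 0.2]
grip_width: 0.0398
grasp_force: 0.0
```

Run:
```python
from h import *
s=sense();print(s["position"],s["ee_rot"]);print(inc([.5585,.386,.004],1.921))
S=snapshot("scene");print([(b[0],b[1]) for b in blobs(S,"orange") if 190<b[0][0]<470])
cv2.imwrite("pics/c7.png",cv2.resize(S[200:360,330:490],None,fx=3,fy=3,interpolation=2))
```

```text
[0.56019459 0.3809498  0.05154234] [-3.14055591e+00 -8.14171847e-05 -1.21831670e+00]
([-0.53, -0.02, 4.75], np.float64(0.0022759572335333544))
[([398.0, 241.0], 35), ([402.8, 260.0], 25), ([288.7, 317.9], 242)]
```

View pics/c7.png

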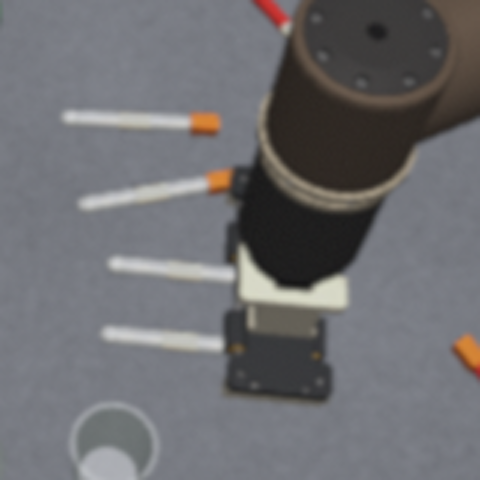

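The tool is above tube 3's cap, and the tubes lie undisturbed. Descend and grip.

Converted, 4.7 cm / 100 = 0.047, 4 cm / 100 = 0.04.

>>> {"op": "carry_out", "data": {"increments": "4 -0.005 0 0.02 0;4 -0.005 0 0.04 0;4 -0.005 0 0.047 0;4 -0.005 0 0.047 0;4 -0.005 0 0.047 0;1 -0.005 0 0.047 0;1 -0.005 0 0.047 0;1 -0.005 0 0.047 0"}}

```text
clock: 22.03
position: [0.5583, 0.3856, 0.0048]
ee_rot: [-3.14, 0.001, -1.219]
wrist_force: [-0.2, -0.0, 0.3]
grip_width: 0.0255
grasp_force: 0.0
```

Converted, -20 cm / 100 = -0.2, -18 cm / 100 = -0.18.

>>> {"op": "carry_out", "data": {"increments": "1 0 0 0 0;1 0 0 0 0;1 0 0 -0.02 0;1 0 0 -0.06 0;1 0 0 -0.1 0;1 0 0 -0.14 0;1 0 0 -0.18 0;1 0 0 -0.2 0"}}

```text
clock: 22.7
position: [0.5592, 0.3861, 0.2098]
ee_rot: [-3.135, 0.002, -1.218]
wrist_force: [1.1, 0.3, 0.1]
grip_width: 0.0165
grasp_force: 30.0
```

Run:
```python
from h import *
s=sense();print(s["position"],s["ee_rot"],s["grip_width"],s["wrist_force"],s["wrist_torque"])
S=snapshot("scene")
cv2.imwrite("pics/c8.png",cv2.resize(S[180:340,330:490],None,fx=3,fy=3,interpolation=2))
```

```text
[0.55924547 0.38609166 0.20981934] [-3.13506045e+00  2.20182639e-03 -1.21822290e+00] 0.016455066514076667 [1.07249387 0.34606689 0.05812078] [ 0.22804433 -0.0274093  -0.02801184]
```

View pics/c8.png

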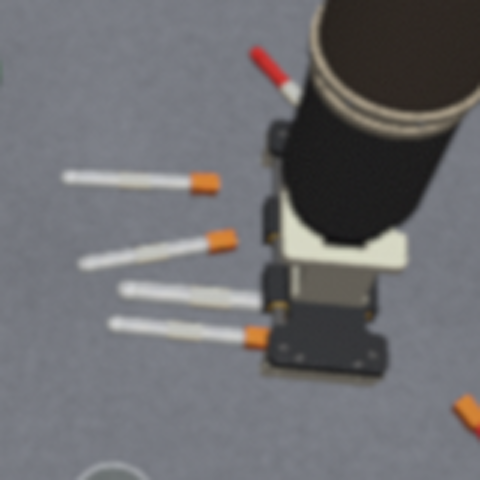

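The held tube stays horizontal, at crop (190,295), so the full grip stops it swinging. I ease the opening in small steps so that gravity swings it, low over the bench.

Converted, 5 cm / 100 = 0.05, 4 cm / 100 = 0.04.

>>> {"op": "carry_out", "data": {"increments": "1.5 0 0 0.02 0;1.5 0 0 0.04 0;1.5 0 0 0.05 0;1.5 0 0 0.05 0;1.6 0 0 0.05 0;1.6 0 0 0.05 0;1.6 0 0 0.05 0;1.6 0 0 0.05 0"}}

```text
clock: 23.42
position: [0.5582, 0.3855, 0.1546]
ee_rot: [-3.14, 0.001, -1.219]
wrist_force: [-0.1, 0.5, 0.0]
grip_width: 0.0166
grasp_force: 30.0
```

>>> {"op": "carry_out", "data": {"increments": "1.64 0 0 0 0;1.64 0 0 0 0;1.64 0 0 0 0;1.64 0 0 0 0;1.64 0 0 0 0;1.64 0 0 0 0;1.64 0 0 0 0;1.64 0 0 0 0"}}

```text
clock: 24.08
position: [0.5578, 0.3851, 0.1536]
ee_rot: [3.142, -0.0, -1.219]
wrist_force: [-0.2, -0.4, 0.1]
grip_width: 0.0168
grasp_force: 23.7
```

Run:
```python
from h import *
s=sense();print(s["position"],s["grip_width"],s["grasp_force"],s["wrist_force"],s["wrist_torque"])
```

```text
[0.55775328 0.38511997 0.15355949] 0.016788089569518057 23.71108442544937 [-0.23100179 -0.41133726  0.10152368] [0.04290403 0.11962648 0.04598506]
```

>>> {"op": "carry_out", "data": {"increments": "1.67 0 0 0 0;1.67 0 0 0 0;1.67 0 0 0 0;1.67 0 0 0 0;1.67 0 0 0 0;1.67 0 0 0 0;1.67 0 0 0 0;1.67 0 0 0 0"}}

```text
clock: 24.75
position: [0.5577, 0.3851, 0.1535]
ee_rot: [3.142, -0.0, -1.219]
wrist_force: [-0.3, -0.2, -0.9]
grip_width: 0.0169
grasp_force: 11.8
```

>>> {"op": "carry_out", "data": {"increments": "1.69 0 0 0 0;1.69 0 0 0 0;1.69 0 0 0 0;1.69 0 0 0 0;1.69 0 0 0 0;1.69 0 0 0 0;1.69 0 0 0 0;1.69 0 0 0 0"}}

```text
clock: 25.42
position: [0.5578, 0.3851, 0.1536]
ee_rot: [-3.142, 0.0, -1.219]
wrist_force: [0.0, 0.0, -0.4]
grip_width: 0.0168
grasp_force: 3.9
```

Run:
```python
from h import *
s=sense();print(s["position"],s["grip_width"],s["grasp_force"],s["wrist_force"],s["wrist_torque"])
S=snapshot("scene");cv2.imwrite("pics/scene5.png",S)
for c in ("white",): print([(b[0],b[1],[round(v) for v in b[2][1]],round(b[2][2])) for b in blobs(S,c,40) if 330<b[0][0]<440 and 220<b[0][1]<340])
```

```text
[0.55776898 0.38514233 0.15356948] 0.0168175353246458 3.930024728178978 [ 0.01736021  0.04404747 -0.37844579] [ 0.01036253  0.18650158 -0.01027329]
[([371.2, 239.1], 250, [43, 6], 2), ([377.5, 263.9], 256, [6, 43], 81), ([437.5, 275.0], 388, [43, 18], 15), ([389.3, 287.9], 351, [47, 8], 5)]
```

The force is linear in the opening, about 39 N per mm and zero at 17.0 mm. Continue lighter.

>>> {"op": "carry_out", "data": {"increments": "1.695 0 0 0 0;1.695 0 0 0 0;1.695 0 0 0 0;1.695 0 0 0 0;1.695 0 0 0 0;1.695 0 0 0 0;1.695 0 0 0 0;1.695 0 0 0 0"}}

```text
clock: 26.13
position: [0.5577, 0.3852, 0.1536]
ee_rot: [-3.142, 0.0, -1.219]
wrist_force: [-0.1, -0.2, -0.3]
grip_width: 0.0171
grasp_force: 1.8
```

Run:
```python
from h import *
s=sense();print(s["grip_width"],s["grasp_force"],s["wrist_force"],s["wrist_torque"])
S=snapshot("scene");cv2.imwrite("pics/c9.png",cv2.resize(S[180:340,330:490],None,fx=3,fy=3,interpolation=2))
```

```text
0.017058345586870916 1.8246854469180107 [-0.1393558  -0.24238726 -0.3136004 ] [-0.00095482  0.12924015  0.01792978]
```

View pics/c9.png

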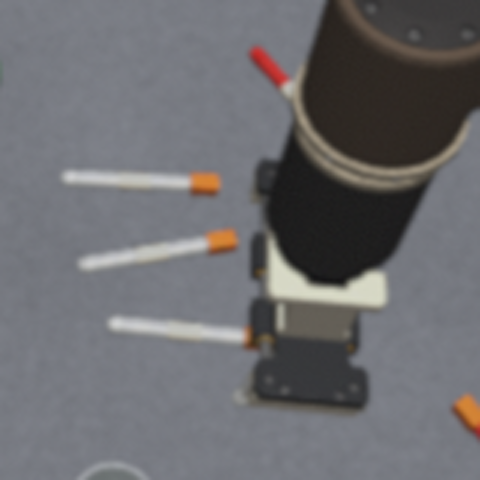

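The tube has swung down: its round end shows at crop (242,397). I check the angle, then clamp.

Run:
```python
from h import *
for a in(0,.2,.4,.6):
    u=np.array([np.cos(1.921),np.sin(1.921)]); r=.13
    print(a,proj("scene",[.5577-u[0]*r*np.sin(a),.3851-u[1]*r*np.sin(a),.158-r*np.cos(a)]))
```

```text
0 [416.7308877  313.24313685]
0.2 [406.78130548 311.85418032]
0.4 [397.46959216 309.728983  ]
0.6 [389.07974533 306.92204247]
```

>>> {"op": "carry_out", "data": {"increments": "1.695 0 0 0 0;1.695 0 0 0 0;1.695 0 0 0 0;1.695 0 0 0 0;1.695 0 0 0 0;1.695 0 0 0 0;1.695 0 0 0 0;1.695 0 0 0 0"}}

```text
clock: 26.85
position: [0.5578, 0.3851, 0.1536]
ee_rot: [-3.142, 0.0, -1.219]
wrist_force: [0.3, -0.1, -0.5]
grip_width: 0.017
grasp_force: 1.8
```

>>> {"op": "carry_out", "data": {"increments": "1.69 0 0 0 0;1.66 0 0 0 0;1.66 0 0 0 0;1.66 0 0 -0.02 0;1.66 0 0 -0.06 0;1.66 0 0 -0.1 0;1.66 0 0 -0.12 0;1.66 0 0 -0.12 0"}}

```text
clock: 27.52
position: [0.5598, 0.3865, 0.2805]
ee_rot: [-3.132, 0.003, -1.218]
wrist_force: [0.6, 0.7, -0.4]
grip_width: 0.0165
grasp_force: 14.8
```

Run:
```python
from h import *
s=sense();print(s["position"],s["grip_width"],s["grasp_force"],s["joints"])
S=snapshot("scene");T=snapshot("top")
cv2.imwrite("pics/c10.png",np.hstack([cv2.resize(S[200:330,340:480],None,fx=3,fy=3,interpolation=2),cv2.resize(T[170:300,180:300],None,fx=3,fy=3,interpolation=2)]))
for a in(0,.2,.4,.6):
    u=np.array([np.cos(1.921),np.sin(1.921)]); r=.13;p=s["position"]
    print(a,proj("scene",[p[0]-u[0]*r*np.sin(a),p[1]-u[1]*r*np.sin(a),p[2]+.004-r*np.cos(a)]))
print(inc([.565,.016,.273],1.0))
```

```text
[0.55984385 0.38646964 0.28050955] 0.016504410525162178 14.813384413719177 [ 0.89118299  0.33544684  0.09871976  0.00208007 -1.32440332 -0.53920702]
0 [425.42561472 293.43493405]
0.2 [414.51790243 291.90401691]
0.4 [404.33573999 289.48667306]
0.6 [395.18070038 286.24089849]
([34.93, 12.07, 0.17], np.float64(0.9227571358028452))
```

View pics/c10.png

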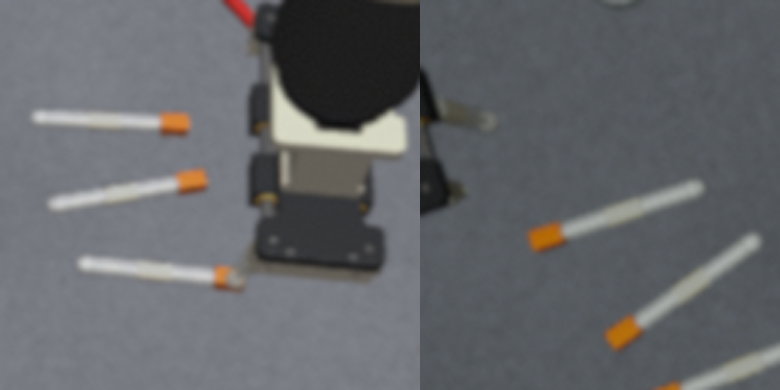

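The tube hangs nearly upright. Its tip is at scene (418.7,293.3), top (202.3,210). I measure the tip offset.

Run:
```python
from h import *
p=sense()["position"]; t,e=tri((418.7,293.3),(202,210.2)); print(p,t,e,t-p)
u=np.array([np.cos(1.921),np.sin(1.921)]);print("along cap dir",(t-p)[:2]@u)
for a in(0,.1,.2): print(a,proj("top",[p[0]-u[0]*.132*np.sin(a),p[1]-u[1]*.132*np.sin(a),p[2]+.004-.132*np.cos(a)]))
print(sense()["wrist_torque"])
```

```text
[0.55788118 0.38544526 0.27474356] [0.56651508 0.37186809 0.15420169] 0.000777655774458868 [ 0.0086339  -0.01357717 -0.12054188]
along cap dir -0.015715275168982773
0 [196.52648686 214.67714767]
0.1 [202.16825657 212.67572809]
0.2 [207.57862684 210.58567295]
[ 0.00606504  0.1722789  -0.01058342]
```

Run:
```python
from h import *
print(inc([.5430,-.1173,.275],-1.733))
```

```text
([46.68, 18.73, -0.03], np.float64(0.5141644822130522))
```

Converted, 25 cm / 100 = 0.25, 22.5 cm / 100 = 0.225, 0.03 rad / 1.5708 = 0.0191.

>>> {"op": "carry_out", "data": {"increments": "1.66 0.02 0.01 0 0.0191;1.66 0.05 0.02 0 0.0637;1.66 0.085 0.034 0 0.1146;1.66 0.12 0.048 0 0.1655;1.66 0.155 0.062 0 0.2165;1.66 0.19 0.076 0 0.2674;1.66 0.225 0.09 0 0.3272;1.66 0.25 0.1 0 0.3272"}}

```text
clock: 28.28
position: [0.5487, 0.1131, 0.2722]
ee_rot: [3.139, -0.001, -1.739]
wrist_force: [0.1, 0.7, -1.1]
grip_width: 0.0171
grasp_force: 14.8
```

Run:
```python
from h import *
print(sense()["ee_rot"],inc([.5430,-.1173,.275],-1.733))
```

```text
[ 3.13934931e+00 -1.48507893e-03 -1.73939140e+00] ([22.81, -3.31, -0.28], np.float64(-0.0063913958446975006))
```

Converted, 22 cm / 100 = 0.22, 21.5 cm / 100 = 0.215.

>>> {"op": "carry_out", "data": {"increments": "1.66 0.035 -0.005 0 0;1.66 0.07 -0.01 0 0;1.66 0.105 -0.015 0 0;1.66 0.14 -0.02 0 0;1.66 0.175 -0.025 0 0;1.66 0.2 -0.03 0 0;1.66 0.215 -0.032 0 0;1.66 0.22 -0.032 0 0"}}

```text
clock: 28.95
position: [0.5451, -0.1085, 0.2719]
ee_rot: [3.139, -0.001, -1.735]
wrist_force: [0.1, 0.2, -0.7]
grip_width: 0.0165
grasp_force: 14.8
```

>>> {"op": "carry_out", "data": {"increments": "1.66 0 0 0 0;1.66 0 0 0 0;1.66 0 0 0 0;1.66 0 0 0 0;1.66 0 0 0 0;1.66 0 0 0 0;1.66 0 0 0 0;1.66 0 0 0 0"}}

```text
clock: 29.62
position: [0.5462, -0.106, 0.2736]
ee_rot: [-3.142, 0.0, -1.732]
wrist_force: [-0.8, -0.4, 0.1]
grip_width: 0.0166
grasp_force: 14.8
```

Run:
```python
from h import *
print(sense()["position"],sense()["ee_rot"],inc([.5430,-.1173,.275],-1.733))
S=snapshot("scene");T=snapshot("top")
cv2.imwrite("pics/c11.png",np.hstack([cv2.resize(S[150:280,190:330],None,fx=3,fy=3,interpolation=2),cv2.resize(T[170:300,340:460],None,fx=3,fy=3,interpolation=2)]))
```

```text
[ 0.54620373 -0.10597747  0.2736046 ] [-3.14154122e+00  6.54408296e-05 -1.73230684e+00] ([1.17, 0.13, -0.14], np.float64(0.0006931610806351074))
```

View pics/c11.png

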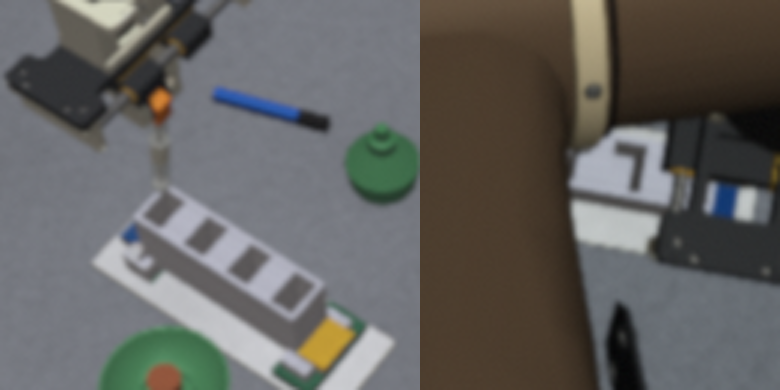

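The tube hangs cap up over well 0, with the cap at scene (243.3,184.3) and the tip at (243.3,212.7). I compute the tip position from this.

Run:
```python
from h import *
p=sense()["position"]; yd=np.array([.162,.987]);xd=np.array([.987,-.162])
print("cap",proj("scene",[p[0],p[1],p[2]+.004]))
for a in(-.1,0,.05,.1,.15,.2):
    q=[*(p[:2]-yd*.128*np.sin(a)),p[2]+.004-.128*np.cos(a)]; print(a,proj("scene",q))
t=onz("scene",(243.3,212),.148);print("tip",t,(t[:2]-p[:2])@yd,(t[:2]-p[:2])@xd)
```

```text
cap [240.9267922  183.94981373]
-0.1 [252.19320199 216.28658352]
0 [248.47791369 214.0741637 ]
0.05 [246.60149749 212.86911584]
0.1 [244.71724554 211.60149636]
0.15 [242.82863879 210.2738606 ]
0.2 [240.93913686 208.88881465]
tip [ 0.54567663 -0.12256028  0.148     ] -0.016267843906402617 0.002148777550759956
```

Converted, 3 cm / 100 = 0.03, 1.2 cm / 100 = 0.012.

>>> {"op": "carry_out", "data": {"increments": "1.66 0.006 0.002 0 0;1.66 0.012 0.002 0 0;1.66 0.012 0.002 0 0;1.66 0.012 0.002 0 0;1.66 0.012 0.002 0 0;1.66 0.012 0.002 0.01 0;1.66 0.012 0.002 0.02 0;1.66 0.012 0.002 0.03 0"}}

```text
clock: 30.38
position: [0.542, -0.1177, 0.2421]
ee_rot: [3.141, 0.0, -1.733]
wrist_force: [-0.6, -0.1, -0.9]
grip_width: 0.0165
grasp_force: 14.8
```

Run:
```python
from h import *
s=sense();print(s["position"],s["wrist_force"])
S=snapshot("scene");cv2.imwrite("pics/s12.png",S)
h=cv2.cvtColor(S,cv2.COLOR_BGR2HSV)
print(S[195:228,225:262].max(2))
```

```text
[ 0.54197498 -0.11765154  0.24213339] [-0.60860877 -0.09282715 -0.92975732]
[[ 93 110 123 ... 129 129 131]
 [110 122 127 ... 129 130 131]
 [122 127 128 ... 131 131 132]
 ...
 [131 132 133 ...  91  95  98]
 [131 133 134 ...  90  94  96]
 [131 132 134 ...  91  93  96]]
```

Converted, 3 cm / 100 = 0.03, 2.5 cm / 100 = 0.025.

>>> {"op": "carry_out", "data": {"increments": "1.66 0 0 0.005 0;1.66 0 0 0.01 0;1.66 0 0 0.015 0;1.66 0 0 0.02 0;1.66 0 0 0.025 0;1.66 0 0 0.03 0;1.66 0 0 0.03 0;1.66 0 0 0.03 0"}}

```text
clock: 31.1
position: [0.5422, -0.1179, 0.2133]
ee_rot: [3.141, -0.0, -1.733]
wrist_force: [-0.4, 0.2, -0.9]
grip_width: 0.0171
grasp_force: 14.8
```

```bash
cat >> h.py <<'E'
def sil(a,b,roi,th=18):
    "text silhouette of what changed between two pictures"
    x0,y0,x1,y1=roi; d=cv2.absdiff(a,b).max(2)[y0:y1,x0:x1]
    for r,row in enumerate(d): print(y0+r,"".join("#" if v>2*th else "+" if v>th else "." for v in row))
E
python3 - <<'E'
from h import *
s=sense();print(s["position"],s["wrist_force"])
S=snapshot("scene");cv2.imwrite("pics/s13.png",S)
sil(S,cv2.imread("pics/scene2.png"),(222,180,310,252))
E
```

```text
[ 0.54217172 -0.11787478  0.21332733] [-0.37008223  0.18806694 -0.87920738]
180 ########.###.+##########+#########+.....................................................
181 #######++##.+#########+++########+......................................................
182 ######++##.##########+++########+.......................................................
183 #####++#+.###########++#####+++.........................................................
184 ####++#+.##################+............................................................
185 ####.+++###################+............................................................
186 ####+++####################+............................................................
187 ###########################+............................................................
188 ########################++#+............................................................
189 ########################+.+++...........................................................
190 ########################+++#+...........................................................
1
[... 4971 characters left out ...]
.................................................
245 ........................................................................................
246 ........................................................................................
247 ........................................................................................
248 ........................................................................................
249 ........................................................................................
250 ........................................................................................
251 ........................................................................................
```

The tip is inside well 0: the silhouette is at columns 241–246, down to row 222. I ease the grip so it rights itself, lower it and release.

Converted, 3 cm / 100 = 0.03, 2.5 cm / 100 = 0.025.

>>> {"op": "carry_out", "data": {"increments": "1.695 0 0 0 0;1.695 0 0 0 0;1.695 0 0 0.005 0;1.695 0 0 0.01 0;1.695 0 0 0.015 0;1.695 0 0 0.02 0;1.695 0 0 0.025 0;1.695 0 0 0.03 0"}}

```text
clock: 31.82
position: [0.5421, -0.1178, 0.1828]
ee_rot: [3.141, -0.0, -1.733]
wrist_force: [1.4, -0.5, -0.5]
grip_width: 0.0171
grasp_force: 1.8
```

Converted, 0.5 cm / 100 = 0.005, 0.4 cm / 100 = 0.004.

>>> {"op": "carry_out", "data": {"increments": "1.695 0 0 0.004 0;1.695 0 0 0.005 0;1.695 0 0 0.005 0;2.6 0 0 0.005 0;2.6 0 0 0.005 0;2.6 0 0 0.005 0;2.6 0 0 0.005 0;2.6 0 0 0.005 0"}}

```text
clock: 32.48
position: [0.5424, -0.1178, 0.1788]
ee_rot: [-3.141, 0.0, -1.733]
wrist_force: [-0.4, -0.3, -0.1]
grip_width: 0.0254
grasp_force: 0.0
```

Converted, -12 cm / 100 = -0.12, -9 cm / 100 = -0.09.

>>> {"op": "carry_out", "data": {"increments": "3 0 0 -0.01 0;3 0 0 -0.03 0;3 0 0 -0.06 0;3 0 0 -0.09 0;3 0 0 -0.12 0;3 -0.04 0 -0.12 0;3 -0.08 0 -0.12 0;3 -0.12 0 -0.12 0"}}

```text
clock: 33.15
position: [0.5618, 0.0014, 0.3005]
ee_rot: [-3.139, 0.001, -1.735]
wrist_force: [0.2, -0.9, -0.2]
grip_width: 0.0303
grasp_force: 0.0
```

Run:
```python
from h import *
s=sense();print(s["clock"],s["position"],s["ee_rot"],s["wrist_force"])
S=snapshot("scene");T=snapshot("top");cv2.imwrite("pics/s14.png",S);cv2.imwrite("pics/t14.png",T)
for n,i in(("scene",S),("top",T)): print(n,[(b[0],b[1]) for b in blobs(i,"orange",8) if 190<b[0][0]<470])
print(proj("scene",[.5406,-.1321,.176]),proj("top",[.5406,-.1321,.176]))
print("inc",inc([.495,.3641,.10],1.915))
```

```text
33.15 [0.56178681 0.00142269 0.30048692] [-3.13926524e+00  1.23212475e-03 -1.73489906e+00] [ 0.21498804 -0.93948168 -0.1633603 ]
scene [([442.3, 227.1], 43), ([398.0, 241.0], 35), ([403.8, 260.1], 36), ([416.4, 292.4], 45), ([288.8, 317.9], 239)]
top [([431.2, 223.3], 45)]
[239.53563754 203.08069543] [439.18569203 225.17091134]
inc ([-34.42, 12.32, 19.94], np.float64(-0.502452581587379))
```

Tube 3 is in well 0; its cap shows in the top view at (431,223). Next is tube 2.

Converted, -31 cm / 100 = -0.31, -28 cm / 100 = -0.28, -0.5 rad / 1.5708 = -0.3183.

>>> {"op": "carry_out", "data": {"increments": "4 -0.04 0.014 0 -0.0382;4 -0.08 0.028 0 -0.0764;4 -0.12 0.042 0 -0.1273;4 -0.16 0.056 0.02 -0.1783;4 -0.2 0.07 0.05 -0.2292;4 -0.24 0.084 0.08 -0.2801;4 -0.28 0.098 0.11 -0.3183;4 -0.31 0.11 0.14 -0.3183"}}

```text
clock: 33.92
position: [0.5091, 0.2957, 0.1844]
ee_rot: [-3.14, 0.001, -1.228]
wrist_force: [0.9, -0.1, 0.8]
grip_width: 0.0398
grasp_force: 0.0
```

Run:
```python
from h import *
print(sense()["position"],sense()["ee_rot"],inc([.4945,.3641,.05],1.915))
```

```text
[0.50909642 0.29574616 0.18438727] [-3.13950867e+00  6.50336725e-04 -1.22845170e+00] ([-6.93, -0.92, 13.44], np.float64(-0.001859050879332358))
```

Converted, 12 cm / 100 = 0.12, 9 cm / 100 = 0.09.

>>> {"op": "carry_out", "data": {"increments": "4 -0.03 -0.005 0 0;4 -0.055 -0.008 0 0;4 -0.055 -0.008 0.03 0;4 -0.055 -0.008 0.06 0;4 -0.055 -0.008 0.09 0;4 -0.055 -0.008 0.12 0;4 -0.055 -0.008 0.12 0;4 -0.055 -0.008 0.12 0"}}

```text
clock: 34.58
position: [0.4983, 0.3477, 0.0635]
ee_rot: [3.139, -0.002, -1.233]
wrist_force: [1.5, 0.4, 0.6]
grip_width: 0.04
grasp_force: 0.0
```

Run:
```python
from h import *
print(sense()["position"],inc([.4945,.3641,.0045],1.915))
```

```text
[0.49825391 0.34768066 0.06347764] ([-1.67, -0.19, 5.9], np.float64(-0.006013360974105986))
```

>>> {"op": "carry_out", "data": {"increments": "4 -0.015 -0.001 0 0;4 -0.015 -0.001 0.02 0;4 -0.015 -0.001 0.04 0;4 -0.015 -0.001 0.054 0;4 -0.015 -0.001 0.057 0;4 -0.015 -0.001 0.057 0;4 -0.015 -0.001 0.057 0;4 -0.015 -0.001 0.057 0"}}

```text
clock: 35.25
position: [0.4953, 0.3641, 0.0089]
ee_rot: [-3.139, 0.001, -1.232]
wrist_force: [-1.1, -0.1, 0.7]
grip_width: 0.0401
grasp_force: 0.0
```

Run:
```python
from h import *
print(sense()["position"],inc([.4945,.3641,.0045],1.915))
```

```text
[0.49533248 0.36412997 0.00894415] ([-0.02, 0.08, 0.44], np.float64(-0.005828754243550449))
```

Converted, 0.4 cm / 100 = 0.004.

>>> {"op": "carry_out", "data": {"increments": "4 0 0 0.004 0;4 0 0 0.004 0;4 0 0 0.004 0;1 0 0 0.004 0;1 0 0 0.004 0;1 0 0 0.004 0;1 0 0 0.004 0;1 0 0 0.004 0"}}

```text
clock: 35.92
position: [0.4944, 0.363, 0.0029]
ee_rot: [3.142, -0.0, -1.233]
wrist_force: [0.8, 0.3, -0.1]
grip_width: 0.0166
grasp_force: 30.0
```

Converted, -15 cm / 100 = -0.15, -14 cm / 100 = -0.14.

>>> {"op": "carry_out", "data": {"increments": "1.5 0 0 -0.01 0;1.5 0 0 -0.04 0;1.5 0 0 -0.08 0;1.5 0 0 -0.12 0;1.5 0 0 -0.14 0;1.5 0 0 -0.15 0;1.5 0 0 -0.15 0;1.5 0 0 -0.15 0"}}

```text
clock: 36.58
position: [0.494, 0.3628, 0.1529]
ee_rot: [3.142, 0.001, -1.233]
wrist_force: [-0.1, -0.6, -1.3]
grip_width: 0.0165
grasp_force: 30.0
```

>>> {"op": "carry_out", "data": {"increments": "1.6 0 0 0 0;1.64 0 0 0 0;1.66 0 0 0 0;1.67 0 0 0 0;1.68 0 0 0 0;1.69 0 0 0 0;1.69 0 0 0 0;1.69 0 0 0 0"}}

```text
clock: 37.25
position: [0.4944, 0.363, 0.1529]
ee_rot: [3.142, -0.0, -1.233]
wrist_force: [-0.1, -0.6, 0.2]
grip_width: 0.0168
grasp_force: 4.2
```

>>> {"op": "carry_out", "data": {"increments": "1.695 0 0 0 0;1.695 0 0 0 0;1.695 0 0 0 0;1.695 0 0 0 0;1.696 0 0 0 0;1.696 0 0 0 0;1.696 0 0 0 0;1.696 0 0 0 0"}}

```text
clock: 37.92
position: [0.4944, 0.363, 0.1529]
ee_rot: [3.142, -0.0, -1.233]
wrist_force: [0.5, -0.1, -0.7]
grip_width: 0.0173
grasp_force: 1.5
```

>>> {"op": "carry_out", "data": {"increments": "1.697 0 0 0 0;1.697 0 0 0 0;1.697 0 0 0 0;1.697 0 0 0 0;1.697 0 0 0 0;1.697 0 0 0 0;1.69 0 0 0 0;1.66 0 0 0 0"}}

```text
clock: 38.58
position: [0.4944, 0.363, 0.1529]
ee_rot: [3.142, 0.0, -1.233]
wrist_force: [0.4, -0.9, -0.7]
grip_width: 0.0169
grasp_force: 14.9
```

Run:
```python
from h import *
s=sense();p=s["position"];print(p,s["grip_width"],s["grasp_force"])
S=snapshot("scene");T=snapshot("top");cv2.imwrite("pics/s15.png",S)
u=np.array([np.cos(1.909),np.sin(1.909)])
for a in(0,.1,.2,.4,1.5): print(a,proj("scene",[*(p[:2]-u*.13*np.sin(a)),p[2]+.004-.13*np.cos(a)]).round(1))
sil(S,cv2.imread("pics/scene0.png"),(370,265,430,310))
```

```text
[0.49436318 0.36297371 0.15289976] 0.016919810587165476 14.851856231689453
0 [417.3 289.9]
0.1 [412.4 289.3]
0.2 [407.6 288.4]
0.4 [398.6 286.2]
1.5 [371.8 263.2]
265 ...........................................+################
266 ...........................................+################
267 ...........................................+####++##########
268 ............................................++#+++##########
269 ..............................................+++++#########
270 ...............................................++++#########
271 ..............................................+#############
272 .............................................+##############
273 ...........................................+.+##############
274 ..........................................++.+##############
275 .........................................+++.###############
276 .......................................+++++.###############
277 ......................................+++++.+###############
278 .....................................+++++.+################
279 .......................
[... 1287 characters left out ...]
..................................................
300 ............................................................
301 ............................................................
302 ............................................................
303 ............................................................
304 ............................................................
305 ............................................................
306 ............................................................
307 ............................................................
308 ............................................................
309 ++++++......................................................
```

The tilt is still about 0.37 rad, so I ease a little more.

>>> {"op": "carry_out", "data": {"increments": "1.69 0 0 0 0;1.697 0 0 0 0;1.697 0 0 0 0;1.698 0 0 0 0;1.698 0 0 0 0;1.698 0 0 0 0;1.698 0 0 0 0;1.698 0 0 0 0"}}

```text
clock: 39.35
position: [0.4944, 0.363, 0.153]
ee_rot: [-3.142, 0.0, -1.233]
wrist_force: [-0.5, 0.6, 0.3]
grip_width: 0.0172
grasp_force: 0.7
```

>>> {"op": "carry_out", "data": {"increments": "1.698 0 0 0 0;1.698 0 0 0 0;1.698 0 0 0 0;1.698 0 0 0 0;1.698 0 0 0 0;1.698 0 0 0 0;1.69 0 0 0 0;1.66 0 0 0 0"}}

```text
clock: 40.02
position: [0.4944, 0.363, 0.1529]
ee_rot: [-3.142, 0.0, -1.233]
wrist_force: [-0.2, 0.2, 0.0]
grip_width: 0.0171
grasp_force: 14.6
```

Run:
```python
from h import *
s=sense();print(s["grip_width"],s["grasp_force"])
S=snapshot("scene");cv2.imwrite("pics/s16.png",S)
sil(S,cv2.imread("pics/scene0.png"),(385,268,425,298),14)
```

```text
0.01712647325520851 14.630303084850311
268 .............................+###+######
269 ...............................++++#####
270 ...............................+#+######
271 ...............................#########
272 ..............................+#########
273 ..............................##########
274 .............................+##########
275 .............................+##########
276 .............................###########
277 ............................+###########
278 ............................+###########
279 ............................+###########
280 ...........................+############
281 ...........................+############
282 ...........................+############
283 ...........................+############
284 ...........................+############
285 ....................+++....+############
286 ...................+##+....+++##########
287 ######+++.+........+##++.......++++++++#
288 #############+++.....++....+++++++......
289 #####################+++++##########+...
290 #####################################+..
291 #####################################+..
292 ..+++################################+..
293 .+++......++...++++##################+..
294 ........................+.###########+..
295 .........................+###########+..
296 .........................+##########+...
297 ..........................++++++####+...
```

Converted, -14 cm / 100 = -0.14, -13 cm / 100 = -0.13.

>>> {"op": "carry_out", "data": {"increments": "1.66 0 0 -0.02 0;1.66 0 0 -0.05 0;1.66 0 0 -0.08 0;1.66 0 0 -0.11 0;1.66 0 0 -0.13 0;1.66 0 0 -0.14 0;1.66 0 0 -0.14 0;1.66 0 0 -0.14 0"}}

```text
clock: 40.73
position: [0.4941, 0.3629, 0.2922]
ee_rot: [3.141, 0.0, -1.233]
wrist_force: [-0.5, 0.3, -1.3]
grip_width: 0.0166
grasp_force: 15.6
```

Run:
```python
from h import *
print(sense()["position"],inc([.5530,-.0568,.29],-1.733))
```

```text
[0.49408371 0.3628845  0.29220712] ([41.55, 8.35, 0.22], np.float64(0.5000127169785935))
```

Converted, 22 cm / 100 = 0.22, 20 cm / 100 = 0.2, 0.5 rad / 1.5708 = 0.3183.

>>> {"op": "carry_out", "data": {"increments": "1.66 0.02 0.004 0 0.0191;1.66 0.05 0.01 0 0.0637;1.66 0.08 0.016 0 0.1146;1.66 0.11 0.022 0 0.1655;1.66 0.14 0.028 0 0.2165;1.66 0.17 0.034 0 0.2674;1.66 0.2 0.04 0 0.3183;1.66 0.22 0.044 0 0.3183"}}

```text
clock: 41.4
position: [0.5248, 0.1378, 0.2909]
ee_rot: [3.139, -0.002, -1.739]
wrist_force: [-0.4, -1.0, 0.6]
grip_width: 0.0168
grasp_force: 15.6
```

Converted, 19 cm / 100 = 0.19, 18.5 cm / 100 = 0.185.

>>> {"op": "carry_out", "data": {"increments": "1.66 0.03 -0.009 0 0;1.66 0.06 -0.018 0 0;1.66 0.09 -0.027 0 0;1.66 0.12 -0.036 0 0;1.66 0.15 -0.046 0 0;1.66 0.17 -0.054 0 0;1.66 0.185 -0.059 0 0;1.66 0.19 -0.059 0 0"}}

```text
clock: 42.07
position: [0.5526, -0.0587, 0.2905]
ee_rot: [3.138, -0.001, -1.736]
wrist_force: [0.4, -0.8, -0.4]
grip_width: 0.0168
grasp_force: 15.6
```

>>> {"op": "carry_out", "data": {"increments": "1.66 0 0 0 0;1.66 0 0 0 0;1.66 0 0 0 0;1.66 0 0 0 0;1.66 0 0 0 0;1.66 0 0 0 0;1.66 0 0 0 0;1.66 0 0 0 0"}}

```text
clock: 42.73
position: [0.5534, -0.0559, 0.293]
ee_rot: [-3.141, 0.0, -1.732]
wrist_force: [0.2, 0.4, -0.1]
grip_width: 0.017
grasp_force: 15.6
```

Run:
```python
from h import *
s=sense();p=s["position"];print(p,s["ee_rot"])
S=snapshot("scene");cv2.imwrite("pics/s17.png",S)
yd=np.array([.162,.987])
for a in(0,.1,.2,.3): print(a,proj("scene",[*(p[:2]-yd*.13*np.sin(a)),p[2]+.004-.13*np.cos(a)]).round(1))
sil(S,cv2.imread("pics/scene2.png"),(228,178,282,232),14)
```

```text
[ 0.55343491 -0.05586043  0.2929994 ] [-3.14146582e+00  1.25705005e-04 -1.73230693e+00]
0 [263.  219.5]
0.1 [259.  216.9]
0.2 [255.1 214.1]
0.3 [251.1 211. ]
178 ######################################................
179 ######################################+...............
180 ######################################+...............
181 ######################################+...............
182 ######################################+...............
183 #######################################...............
184 ###################################++++...............
185 #####################################+................
186 ####################################+.................
187 ##############++####################..................
188 ##############+.+##################+..................
189 ###############++##################...................
190 ###################################...................
191 ##################################+...................
192 ##################################+...................
193 #################++##############+...................
[... 1543 characters left out ...]
...................................................
221 ......................................................
222 ......................................................
223 ......................................................
224 ......................................................
225 ......................................................
226 ......................................................
227 ......................................................
228 ......................................................
229 ......................................................
230 ......................................................
231 ......................................................
```

The tip is at scene (255,214), above well 1, with a tilt of about 0.2. Descend until it is 20 mm in, then ease.

>>> {"op": "carry_out", "data": {"increments": "1.66 0.003 0 0.015 0;1.66 0.003 0 0.03 0;1.66 0.003 0 0.045 0;1.66 0.003 0 0.055 0;1.66 0.003 0 0.065 0;1.66 0.003 0 0.075 0;1.66 0.003 0 0.083 0;1.66 0.003 0 0.083 0"}}

```text
clock: 43.45
position: [0.5523, -0.059, 0.2082]
ee_rot: [3.139, -0.0, -1.733]
wrist_force: [-0.3, 0.9, -0.3]
grip_width: 0.0166
grasp_force: 15.6
```

Converted, 1 cm / 100 = 0.01, 0.9 cm / 100 = 0.009.

>>> {"op": "carry_out", "data": {"increments": "1.69 0 0 0 0;1.695 0 0 0 0;1.697 0.001 0 0 0;1.697 0.003 0 0 0;1.697 0.005 0 0 0;1.697 0.007 0 0 0;1.697 0.009 0 0 0;1.697 0.01 0 0 0"}}

```text
clock: 44.12
position: [0.5513, -0.0694, 0.21]
ee_rot: [-3.141, 0.0, -1.733]
wrist_force: [0.4, -0.1, -0.9]
grip_width: 0.0171
grasp_force: 1.1
```

Run:
```python
from h import *
s=sense();p=s["position"];print(p,s["wrist_force"],s["grasp_force"])
S=snapshot("scene");cv2.imwrite("pics/s18.png",S)
sil(S,cv2.imread("pics/scene2.png"),(228,190,282,240),14)
```

```text
[ 0.55126695 -0.06936764  0.2100259 ] [ 0.39150589 -0.10829442 -0.90808603] 1.1311285570263863
190 ###################+####+####################+........
191 ###################+###+####################+.........
192 ##################++##+####################+..........
193 #################++##+##########+#########+...........
194 ################++##+################+.+++............
195 ###############++##+#################.................
196 ###############+##+##################.................
197 ###############+++###################.................
198 #####################################+................
199 #####################################+................
200 ######################################................
201 #####################################+................
202 #####################################+................
203 #####################################.................
204 ####################################+.................
205 ###################################+..................
206 ###################################...................
20
[... 1244 characters left out ...]
........................+++++......................
229 ...........................####+......................
230 ..........................+#####+.....................
231 ...........................####+......................
232 ...........................++#+.......................
233 ......................................................
234 ......................................................
235 ......................................................
236 ......................................................
237 ......................................................
238 ......................................................
239 ......................................................
```

Inside well 1: the tip is at (258,230) and the well at (258,228). Lower and release.

Converted, 3.1 cm / 100 = 0.031, 2.8 cm / 100 = 0.028.

>>> {"op": "carry_out", "data": {"increments": "1.695 0.001 0 0.004 0;1.695 0.002 0 0.008 0;1.695 0.003 0 0.012 0;1.695 0.004 0 0.016 0;1.695 0.005 0 0.02 0;1.695 0.006 0 0.024 0;1.695 0.007 0 0.028 0;1.695 0.008 0 0.031 0"}}

```text
clock: 44.83
position: [0.5499, -0.077, 0.1783]
ee_rot: [3.141, -0.0, -1.733]
wrist_force: [0.0, -0.6, -0.5]
grip_width: 0.0172
grasp_force: 1.9
```

Converted, 0.1 cm / 100 = 0.001.

>>> {"op": "carry_out", "data": {"increments": "1.695 0.001 0 0 0;1.695 0.001 0 0 0;2.6 0.001 0 0 0;2.6 0.001 0 0 0;2.6 0.001 0 0 0;2.6 0.001 0 0 0;2.6 0.001 0 0 0;2.6 0.001 0 0 0"}}

```text
clock: 45.5
position: [0.5499, -0.0779, 0.179]
ee_rot: [-3.141, 0.0, -1.733]
wrist_force: [0.3, -0.2, -0.2]
grip_width: 0.0261
grasp_force: 0.0
```

Converted, -12 cm / 100 = -0.12, -9 cm / 100 = -0.09.

>>> {"op": "carry_out", "data": {"increments": "3 0 0 -0.01 0;3 0 0 -0.03 0;3 0 0 -0.06 0;3 0 0 -0.09 0;3 0 0 -0.12 0;3 -0.04 0 -0.12 0;3 -0.08 0 -0.12 0;3 -0.12 0 -0.12 0"}}

```text
clock: 46.17
position: [0.5694, 0.0413, 0.3009]
ee_rot: [-3.139, 0.001, -1.735]
wrist_force: [1.5, 0.6, -1.1]
grip_width: 0.0303
grasp_force: 0.0
```

Converted, -18 cm / 100 = -0.18, 1.5 cm / 100 = 0.015, -0.2 rad / 1.5708 = -0.1273.

>>> {"op": "carry_out", "data": {"increments": "4 -0.04 0.015 0 -0.0127;4 -0.08 0.03 0 -0.0255;4 -0.12 0.045 0 -0.0509;4 -0.16 0.06 0 -0.0764;4 -0.18 0.08 0 -0.1019;4 -0.18 0.08 0 -0.1273;4 -0.18 0.08 0 -0.1273;4 -0.18 0.08 0 -0.1273"}}

```text
clock: 46.83
position: [0.5193, 0.2313, 0.2996]
ee_rot: [-3.141, 0.0, -1.533]
wrist_force: [0.4, 0.1, 0.1]
grip_width: 0.0403
grasp_force: 0.0
```

Run:
```python
from h import *
s=sense();print(s["clock"],s["position"],s["ee_rot"])
S=snapshot("scene");T=snapshot("top");cv2.imwrite("pics/s19.png",S)
for n,i in(("scene",S),("top",T)): 
  for c in("orange","white"):print(n,c,[(b[0],b[1]) for b in blobs(i,c,8) if 190<b[0][0]<470 and 180<b[0][1]<325])
print(proj("scene",[.549,-.0825,.176]),proj("top",[.549,-.0825,.176]))
print("tube1",inc([.4172,.2973,.10],2.209))
```

```text
46.8333 [0.51926604 0.23125621 0.29959021] [-3.14106695e+00  1.30529153e-04 -1.53303245e+00]
scene orange [([244.0, 205.5], 31), ([258.6, 215.2], 33), ([442.3, 227.1], 43), ([398.0, 241.0], 35), ([403.8, 260.0], 35), ([288.8, 317.9], 241)]
scene white [([375.3, 189.4], 392), ([400.8, 183.9], 8), ([385.5, 207.3], 21), ([428.2, 210.7], 53), ([269.2, 250.8], 2003), ([358.8, 239.1], 85), ([387.6, 239.9], 52), ([302.2, 255.3], 25), ([377.3, 264.0], 243)]
top orange [([398.3, 180.8], 96), ([407.6, 218.2], 54), ([431.4, 223.0], 55), ([247.3, 280.4], 40), ([261.4, 301.9], 31)]
top white [([393.3, 230.6], 3180), ([353.3, 231.3], 52), ([279.7, 257.8], 163), ([254.8, 275.9], 30), ([289.9, 290.9], 274)]
[254.41533244 212.44647062] [415.08370522 220.70156142]
tube1 ([-7.06, 9.99, 19.94], np.float64(-0.6022735711885172))
```

Tubes 3 and 2 are both in wells, with caps at scene (244,205) and (259,215). Next is tube 1.

Converted, 20 cm / 100 = 0.2, 16 cm / 100 = 0.16, -0.6 rad / 1.5708 = -0.382.

>>> {"op": "carry_out", "data": {"increments": "4 -0.03 0.04 0 -0.0509;4 -0.06 0.08 0 -0.1146;4 -0.07 0.1 0 -0.1783;4 -0.07 0.1 0.04 -0.2419;4 -0.07 0.1 0.08 -0.3056;4 -0.07 0.1 0.12 -0.382;4 -0.07 0.1 0.16 -0.382;4 -0.07 0.1 0.2 -0.382"}}

```text
clock: 47.6
position: [0.4173, 0.2964, 0.098]
ee_rot: [-3.14, 0.001, -0.934]
wrist_force: [0.2, 1.1, -0.6]
grip_width: 0.0402
grasp_force: 0.0
```

Run:
```python
from h import *
print(sense()["position"],sense()["ee_rot"],inc([.4172,.2973,.02],2.209))
```

```text
[0.41732753 0.29643412 0.09803695] [-3.13985645e+00  5.03988019e-04 -9.34404723e-01] ([-0.08, -0.04, 7.8], np.float64(-0.0018120690790501826))
```

Converted, 9.5 cm / 100 = 0.095, 9.2 cm / 100 = 0.092.

>>> {"op": "carry_out", "data": {"increments": "4 -0.001 0 0.03 0;4 -0.001 0 0.06 0;4 -0.001 0 0.08 0;4 -0.001 0 0.092 0;4 -0.001 0 0.095 0;4 -0.001 0 0.095 0;4 -0.001 0 0.095 0;4 -0.001 0 0.095 0"}}

```text
clock: 48.27
position: [0.4169, 0.2985, 0.0051]
ee_rot: [-3.14, 0.001, -0.933]
wrist_force: [-0.1, -0.1, 0.2]
grip_width: 0.0399
grasp_force: 0.0
```

Converted, -4 cm / 100 = -0.04, -1 cm / 100 = -0.01.

>>> {"op": "carry_out", "data": {"increments": "1 0 0 0 0;1 0 0 0 0;1 0 0 0 0;1 0 0 0 0;1 0 0 0 0;1 0 0 0 0;1.5 0 0 -0.01 0;1.5 0 0 -0.04 0"}}

```text
clock: 48.93
position: [0.4143, 0.2956, 0.0413]
ee_rot: [3.134, -0.002, -0.934]
wrist_force: [0.8, 1.4, 0.1]
grip_width: 0.0168
grasp_force: 30.0
```

Converted, -11 cm / 100 = -0.11, -10 cm / 100 = -0.1.

>>> {"op": "carry_out", "data": {"increments": "1.5 0 0 -0.03 0;1.5 0 0 -0.07 0;1.5 0 0 -0.1 0;1.5 0 0 -0.11 0;1.5 0 0 -0.11 0;1.5 0 0 -0.11 0;1.6 0 0 -0.11 0;1.64 0 0 -0.11 0"}}

```text
clock: 49.6
position: [0.4155, 0.2973, 0.1526]
ee_rot: [3.139, -0.001, -0.933]
wrist_force: [-0.3, -0.1, -0.9]
grip_width: 0.0163
grasp_force: 24.1
```

>>> {"op": "carry_out", "data": {"increments": "1.66 0 0 0 0;1.67 0 0 0 0;1.68 0 0 0 0;1.69 0 0 0 0;1.695 0 0 0 0;1.695 0 0 0 0;1.695 0 0 0 0;1.695 0 0 0 0"}}

```text
clock: 50.27
position: [0.4161, 0.2981, 0.154]
ee_rot: [-3.141, 0.0, -0.933]
wrist_force: [-0.1, 0.7, -0.2]
grip_width: 0.0171
grasp_force: 1.9
```

>>> {"op": "carry_out", "data": {"increments": "1.696 0 0 0 0;1.696 0 0 0 0;1.697 0 0 0 0;1.697 0 0 0 0;1.698 0 0 0 0;1.698 0 0 0 0;1.698 0 0 0 0;1.698 0 0 0 0"}}

```text
clock: 50.93
position: [0.4161, 0.298, 0.1539]
ee_rot: [-3.142, -0.0, -0.933]
wrist_force: [-0.6, 0.7, -0.1]
grip_width: 0.0172
grasp_force: 0.7
```

>>> {"op": "carry_out", "data": {"increments": "1.698 0 0 0 0;1.698 0 0 0 0;1.698 0 0 0 0;1.698 0 0 0 0;1.698 0 0 0 0;1.698 0 0 0 0;1.69 0 0 0 0;1.66 0 0 0 0"}}

```text
clock: 51.6
position: [0.4161, 0.298, 0.1539]
ee_rot: [3.142, 0.0, -0.933]
wrist_force: [0.2, 0.4, -0.7]
grip_width: 0.0168
grasp_force: 13.4
```

Run:
```python
from h import *
s=sense();p=s["position"];print(p,s["grip_width"],s["grasp_force"])
S=snapshot("scene");T=snapshot("top");cv2.imwrite("pics/s20.png",S)
u=np.array([np.cos(2.209),np.sin(2.209)])
for a in(0,.1,.2,.4,1.5): print(a,proj("scene",[*(p[:2]-u*.13*np.sin(a)),p[2]+.004-.13*np.cos(a)]).round(1))
sil(S,cv2.imread("pics/scene0.png"),(370,235,425,275),14)
```

```text
[0.41611799 0.29802646 0.15392433] 0.016830964892574324 13.415833711624146
0 [405.2 257. ]
0.1 [400.6 257.7]
0.2 [396.2 258.1]
0.4 [387.7 258.2]
1.5 [361.7 241.9]
235 ......................................+################
236 .......................................################
237 .......................................################
238 .......................................+###############
239 .......................................+###############
240 .......................................+###############
241 .......................................+###############
242 ....................................++..+##############
243 .....................................+...##############
244 .....................................++..##############
245 ...................................+....+##############
246 ...................................+++++###############
247 ..................................+++++################
248 ..................................+++++################
249 ..................................+++++++############++
250 .................................
[... 762 characters left out ...]
#############+##########+...............
264 ######################++....+########++................
265 #################+...........++++++....................
266 ############+++........................................
267 ####+++++..............................................
268 .......................................................
269 .......................................................
270 .......................................................
271 .......................................................
272 .......................................................
273 .......................................................
274 .......................................................
```

This one hangs nearly vertical. On to well 2.

Converted, -14 cm / 100 = -0.14, -13 cm / 100 = -0.13.

>>> {"op": "carry_out", "data": {"increments": "1.66 0 0 -0.02 0;1.66 0 0 -0.05 0;1.66 0 0 -0.08 0;1.66 0 0 -0.11 0;1.66 0 0 -0.13 0;1.66 0 0 -0.14 0;1.66 0 0 -0.14 0;1.66 0 0 -0.14 0"}}

```text
clock: 52.37
position: [0.4158, 0.2979, 0.2933]
ee_rot: [3.141, 0.001, -0.933]
wrist_force: [-0.7, 0.8, -1.1]
grip_width: 0.0166
grasp_force: 14.5
```

Run:
```python
from h import *
p=sense()["position"];print(p,inc([.5583,-.0254,.29],-1.733))
m=p+(np.array([.5583,-.0254,.29])-p)*.55; print("half",inc(m),"rest",inc([.5583,-.0254,.29],from_pos=m,from_yaw=-1.733))
```

```text
[0.41580925 0.29794801 0.29326175] ([34.46, 7.81, 0.33], np.float64(0.8000607418581742))
half ([18.95, 4.29, 0.18], None) rest ([13.32, -8.68, 0.15], None)
```

Converted, 19 cm / 100 = 0.19, 18.5 cm / 100 = 0.185, 0.15 rad / 1.5708 = 0.0955.

>>> {"op": "carry_out", "data": {"increments": "1.66 0.02 0.004 0 0.0318;1.66 0.05 0.01 0 0.0955;1.66 0.08 0.018 0 0.1655;1.66 0.11 0.025 0 0.2355;1.66 0.14 0.032 0 0.3056;1.66 0.165 0.038 0 0.3756;1.66 0.185 0.042 0 0.4456;1.66 0.19 0.043 0 0.5093"}}

```text
clock: 53.03
position: [0.4947, 0.1171, 0.2917]
ee_rot: [3.139, -0.003, -1.741]
wrist_force: [-0.1, 1.3, -0.5]
grip_width: 0.0173
grasp_force: 14.5
```

Converted, 13.3 cm / 100 = 0.133, 12 cm / 100 = 0.12.

>>> {"op": "carry_out", "data": {"increments": "1.66 0.02 -0.015 0 0;1.66 0.04 -0.03 0 0;1.66 0.07 -0.045 0 0;1.66 0.1 -0.065 0 0;1.66 0.12 -0.08 0 0;1.66 0.133 -0.087 0 0;1.66 0.133 -0.087 0 0;1.66 0.133 -0.087 0 0"}}

```text
clock: 53.7
position: [0.5585, -0.0263, 0.2916]
ee_rot: [3.138, -0.001, -1.735]
wrist_force: [0.3, 0.2, -1.3]
grip_width: 0.0167
grasp_force: 14.5
```

>>> {"op": "carry_out", "data": {"increments": "1.66 0 0 0 0;1.66 0 0 0 0;1.66 0 0 0 0;1.66 0 0 0 0;1.66 0 0 0 0;1.66 0 0 0 0;1.66 0 0 0 0;1.66 0 0 0 0"}}

```text
clock: 54.37
position: [0.5591, -0.0254, 0.294]
ee_rot: [-3.141, 0.0, -1.733]
wrist_force: [0.2, -0.2, -0.3]
grip_width: 0.0166
grasp_force: 14.5
```

Run:
```python
from h import *
s=sense();p=s["position"];print(p,s["ee_rot"])
S=snapshot("scene");cv2.imwrite("pics/s21.png",S)
yd=np.array([.162,.987])
for a in(-.1,0,.1,.2): print(a,proj("scene",[*(p[:2]-yd*.13*np.sin(a)),p[2]+.004-.13*np.cos(a)]).round(1))
sil(S,cv2.imread("pics/s19.png"),(248,192,300,240),14)
```

```text
[ 0.5591467  -0.02542081  0.29401178] [-3.14144067e+00  6.71948603e-05 -1.73263883e+00]
-0.1 [276.2 227.8]
0 [272.2 225.4]
0.1 [268.2 222.8]
0.2 [264.2 219.9]
192 ###########################.........................
193 #####+####################..........................
194 #####++##################+..........................
195 #####+++#################+..........................
196 #######+#################+..........................
197 #########################+..........................
198 #########################+..........................
199 #########################+..........................
200 #########+##############+...........................
201 #######+...+############............................
202 ######+.....+###########............................
203 #####+.......++#+++####+............................
204 ####+............+++###+............................
205 ####..............++##++............................
206 ####+..............++++.............................
207 .###+...............++..............................
208 .+##+...............++...
[... 1094 characters left out ...]
................
228 ....................................................
229 ....................................................
230 ....................................................
231 ....................................................
232 ....................................................
233 ....................................................
234 ....................................................
235 ....................................................
236 ....................................................
237 ....................................................
238 ....................................................
239 ....................................................
```

The tip is at scene (269,226), over well 2. Insert, ease, lower and release.

Converted, 8.4 cm / 100 = 0.084, 7.5 cm / 100 = 0.075.

>>> {"op": "carry_out", "data": {"increments": "1.66 0.001 0.001 0.015 0;1.66 0.001 0.001 0.03 0;1.66 0.001 0.001 0.045 0;1.66 0.001 0.001 0.055 0;1.66 0.001 0.001 0.065 0;1.66 0.001 0.001 0.075 0;1.66 0.001 0.001 0.084 0;1.66 0.001 0.001 0.084 0"}}

```text
clock: 55.08
position: [0.5571, -0.0264, 0.2079]
ee_rot: [3.139, -0.001, -1.733]
wrist_force: [-0.9, 0.1, -0.9]
grip_width: 0.0168
grasp_force: 14.5
```

Run:
```python
from h import *
s=sense();p=s["position"];print(p,s["wrist_force"],s["grasp_force"])
S=snapshot("scene");cv2.imwrite("pics/s22.png",S)
sil(S,cv2.imread("pics/s19.png"),(256,212,300,250),14)
```

```text
[ 0.55710939 -0.02639807  0.20794733] [-0.88226099  0.09568869 -0.90160765] 14.483747631311417
212 ######################+.....................
213 ######################......................
214 #####################+......................
215 #######++############+......................
216 ##+####++############+......................
217 #+.+###.#############+......................
218 ##+###++#############+......................
219 ######+##############.......................
220 #####++#############+.......................
221 ####++.++##########+........................
222 ####+....+#########+........................
223 ###+......+++++####+........................
224 ###...........++#++.........................
225 ##+............++++.........................
226 #+............++++..........................
227 +............+###+..........................
228 .............+####++........................
229 .............#######+.......................
230 .............#######+.......................
231 .............#######+.......................
232 .............#######.
[... 156 characters left out ...]
..............
236 ............................................
237 ............................................
238 ...............++++.........................
239 ..............+####+........................
240 ..............+####+........................
241 ..............+###+.........................
242 ...............+#+..........................
243 ............................................
244 ............................................
245 ............................................
246 ............................................
247 ............................................
248 ............................................
249 ............................................
```

In well 2, as before.

Converted, 2.9 cm / 100 = 0.029, 2.5 cm / 100 = 0.025.

>>> {"op": "carry_out", "data": {"increments": "1.69 0 0 0 0;1.695 0 0 0 0;1.695 0.001 0 0.005 0;1.695 0.002 0 0.01 0;1.695 0.003 0 0.015 0;1.695 0.003 0 0.02 0;1.695 0.003 0 0.025 0;1.695 0.003 0 0.029 0"}}

```text
clock: 55.8
position: [0.5573, -0.0294, 0.1801]
ee_rot: [3.141, -0.0, -1.733]
wrist_force: [0.3, -0.4, 0.6]
grip_width: 0.017
grasp_force: 1.8
```

>>> {"op": "carry_out", "data": {"increments": "1.695 0 0 0 0;1.695 0 0 0 0;2.6 0 0 0 0;2.6 0 0 0 0;2.6 0 0 0 0;2.6 0 0 0 0;2.6 0 0 0 0;2.6 0 0 0 0"}}

```text
clock: 56.47
position: [0.5576, -0.0293, 0.181]
ee_rot: [-3.141, 0.0, -1.733]
wrist_force: [-0.0, 0.7, -0.5]
grip_width: 0.026
grasp_force: 0.0
```

Converted, -12 cm / 100 = -0.12, -9 cm / 100 = -0.09.

>>> {"op": "carry_out", "data": {"increments": "3 0 0 -0.01 0;3 0 0 -0.03 0;3 0 0 -0.06 0;3 0 0 -0.09 0;3 0 0 -0.12 0;3 -0.04 0 -0.12 0;3 -0.08 0 -0.12 0;3 -0.12 0 -0.12 0"}}

```text
clock: 57.13
position: [0.5771, 0.09, 0.303]
ee_rot: [-3.139, 0.002, -1.735]
wrist_force: [0.6, 0.4, 0.5]
grip_width: 0.0299
grasp_force: 0.0
```

Run:
```python
from h import *
s=sense();p=s["position"];print(s["clock"],p,s["ee_rot"])
S=snapshot("scene");cv2.imwrite("pics/s23.png",S)
print([(b[0],b[1]) for b in blobs(S,"orange",8) if 190<b[0][0]<470],[(b[0],b[1]) for b in blobs(S,"white",40) if 340<b[0][0]<420 and 220<b[0][1]<325])
g=np.array([.3663,.2601,.20]);print(inc(g,1.962))
m=p+(g-p)*.7;print(inc(m),inc(g,from_pos=m,from_yaw=-1.18))
```

```text
57.1333 [0.57710774 0.090033   0.30301557] [-3.13932383e+00  1.68768169e-03 -1.73470102e+00]
[([244.0, 205.5], 31), ([258.5, 215.3], 30), ([442.3, 227.1], 43), ([273.2, 227.1], 8), ([398.0, 241.0], 35), ([288.7, 317.8], 242)] [([371.3, 239.1], 244)]
([-12.82, 23.56, 10.18], np.float64(-0.5518880338117373))
([-8.8, 16.5, 7.08], None) ([-7.13, 3.9, 3.09], None)
```

Converted, 16.5 cm / 100 = 0.165, -8.8 cm / 100 = -0.088, -0.55 rad / 1.5708 = -0.3501.

>>> {"op": "carry_out", "data": {"increments": "4 -0.02 0.04 0 -0.0318;4 -0.04 0.08 0 -0.0764;4 -0.06 0.12 0.02 -0.1273;4 -0.08 0.15 0.04 -0.1783;4 -0.088 0.165 0.06 -0.2292;4 -0.088 0.165 0.07 -0.2801;4 -0.088 0.165 0.07 -0.3501;4 -0.088 0.165 0.07 -0.3501"}}

```text
clock: 57.85
position: [0.4277, 0.2029, 0.2312]
ee_rot: [3.141, -0.0, -1.176]
wrist_force: [-0.1, -0.3, 0.3]
grip_width: 0.04
grasp_force: 0.0
```

Converted, 13 cm / 100 = 0.13, 12 cm / 100 = 0.12.

>>> {"op": "carry_out", "data": {"increments": "4 -0.03 0.015 0 0;4 -0.06 0.03 0 0;4 -0.07 0.039 0.03 0;4 -0.07 0.039 0.06 0;4 -0.07 0.039 0.09 0;4 -0.07 0.039 0.12 0;4 -0.07 0.039 0.13 0;4 -0.07 0.039 0.13 0"}}

```text
clock: 58.52
position: [0.3651, 0.2513, 0.0991]
ee_rot: [3.138, -0.002, -1.187]
wrist_force: [0.1, 0.3, 0.1]
grip_width: 0.04
grasp_force: 0.0
```

Run:
```python
from h import *
print(sense()["position"],sense()["ee_rot"],inc([.3663,.2601,.0045],1.962))
```

```text
[0.36508779 0.2513442  0.09914717] [ 3.13815164e+00 -2.37801933e-03 -1.18693800e+00] ([-0.77, -0.44, 9.46], np.float64(-0.007345348288867015))
```

Converted, 7.5 cm / 100 = 0.075, 7 cm / 100 = 0.07.

>>> {"op": "carry_out", "data": {"increments": "4 -0.005 -0.003 0.02 0;4 -0.005 -0.003 0.05 0;4 -0.005 -0.003 0.07 0;4 -0.005 -0.003 0.075 0;4 -0.005 -0.003 0.075 0;4 -0.005 -0.003 0.075 0;4 -0.005 -0.003 0.075 0;4 -0.005 -0.003 0.075 0"}}

```text
clock: 59.18
position: [0.3673, 0.2594, 0.0274]
ee_rot: [-3.139, 0.002, -1.183]
wrist_force: [-0.4, -0.4, 0.5]
grip_width: 0.0404
grasp_force: 0.0
```

Run:
```python
from h import *
print(sense()["position"],sense()["ee_rot"],inc([.3663,.2601,.0045],1.962))
```

```text
[0.36726009 0.25939109 0.02741072] [-3.13921392e+00  1.62698939e-03 -1.18306388e+00] ([-0.1, 0.06, 2.29], np.float64(-0.003471223399695411))
```

Converted, 2.1 cm / 100 = 0.021, 2 cm / 100 = 0.02.

>>> {"op": "carry_out", "data": {"increments": "4 0 0 0.012 0;4 0 0 0.02 0;4 0 0 0.021 0;4 0 0 0.021 0;1 0 0 0.021 0;1 0 0 0.021 0;1 0 0 0.021 0;1 0 0 0.021 0"}}

```text
clock: 59.85
position: [0.3666, 0.2586, 0.0052]
ee_rot: [-3.141, 0.0, -1.183]
wrist_force: [-0.6, 0.1, 0.0]
grip_width: 0.0186
grasp_force: 0.0
```

Converted, -15 cm / 100 = -0.15, -14 cm / 100 = -0.14.

>>> {"op": "carry_out", "data": {"increments": "1 0 0 0 0;1 0 0 0 0;1.5 0 0 -0.02 0;1.5 0 0 -0.05 0;1.5 0 0 -0.08 0;1.5 0 0 -0.11 0;1.5 0 0 -0.14 0;1.5 0 0 -0.15 0"}}

```text
clock: 60.52
position: [0.3678, 0.2598, 0.1593]
ee_rot: [-3.136, 0.003, -1.182]
wrist_force: [0.7, 0.9, 0.1]
grip_width: 0.0165
grasp_force: 30.0
```

>>> {"op": "carry_out", "data": {"increments": "1.6 0 0 0 0;1.64 0 0 0 0;1.66 0 0 0 0;1.67 0 0 0 0;1.68 0 0 0 0;1.69 0 0 0 0;1.695 0 0 0 0;1.695 0 0 0 0"}}

```text
clock: 61.18
position: [0.3665, 0.2583, 0.1546]
ee_rot: [3.141, -0.0, -1.183]
wrist_force: [-0.0, 0.6, -0.2]
grip_width: 0.0169
grasp_force: 1.9
```

>>> {"op": "carry_out", "data": {"increments": "1.695 0 0 0 0;1.695 0 0 0 0;1.696 0 0 0 0;1.696 0 0 0 0;1.697 0 0 0 0;1.697 0 0 0 0;1.698 0 0 0 0;1.698 0 0 0 0"}}

```text
clock: 61.85
position: [0.3665, 0.2584, 0.155]
ee_rot: [-3.142, 0.0, -1.183]
wrist_force: [0.3, -0.5, -1.1]
grip_width: 0.0169
grasp_force: 0.7
```

>>> {"op": "carry_out", "data": {"increments": "1.698 0 0 0 0;1.698 0 0 0 0;1.698 0 0 0 0;1.698 0 0 0 0;1.698 0 0 0 0;1.698 0 0 0 0;1.69 0 0 0 0;1.66 0 0 0 0"}}

```text
clock: 62.52
position: [0.3665, 0.2584, 0.1549]
ee_rot: [-3.142, 0.0, -1.183]
wrist_force: [0.2, 0.5, -0.2]
grip_width: 0.0168
grasp_force: 13.4
```

Run:
```python
from h import *
s=sense();p=s["position"];print(p,s["grip_width"],s["grasp_force"])
S=snapshot("scene");T=snapshot("top");cv2.imwrite("pics/s24.png",S)
u=np.array([np.cos(1.96),np.sin(1.96)])
for a in(0,.1,.2,.4,1.5): print(a,proj("scene",[*(p[:2]-u*.13*np.sin(a)),p[2]+.004-.13*np.cos(a)]).round(1))
sil(S,cv2.imread("pics/scene0.png"),(360,215,410,252),14)
```

```text
[0.3665408  0.25839484 0.15493143] 0.016841418874908615 13.380728960037231
0 [398.5 237.6]
0.1 [393.9 237.3]
0.2 [389.4 236.6]
0.4 [380.8 234.7]
1.5 [354.4 210.9]
215 .................................+################
216 .................................+################
217 .................................+################
218 .................................+################
219 .................................#################
220 .................................#################
221 .................................#################
222 ................................+#################
223 ................................+#################
224 ................................+#################
225 .................................+################
226 ..................................+++######++++###
227 ...................................++++##+......++
228 ...................................++++++.........
229 ....................................++++..........
230 ....................................++++..........
231 ....................................++............
23
[... 397 characters left out ...]
#################################+......
240 ############################################......
241 ++++########################################......
242 ...........+++++++++++++###################+......
243 ..........++++..+++..............##########+......
244 ................................+##########+......
245 .................................+########+.......
246 .......................................+++........
247 ..................................................
248 ..................................................
249 ..................................................
250 ..................................................
251 ..................................................
```

The tilt is about 0.16. On to well 3.

>>> {"op": "carry_out", "data": {"increments": "1.66 0 0 -0.02 0;1.66 0 0 -0.05 0;1.66 0 0 -0.08 0;1.66 0 0 -0.11 0;1.66 0 0 -0.13 0;1.66 0 0 -0.14 0;1.66 0 0 -0.14 0;1.66 0 0 -0.14 0"}}

```text
clock: 63.28
position: [0.3662, 0.2583, 0.2942]
ee_rot: [3.141, 0.0, -1.183]
wrist_force: [0.7, 0.4, -0.6]
grip_width: 0.0169
grasp_force: 14.5
```

Run:
```python
from h import *
p=sense()["position"];g=np.array([.5685,.0367,.293]);print(p,inc(g,-1.733))
m=p+(g-p)*.55; print("half",inc(m),"rest",inc(g,from_pos=m,from_yaw=-1.733))
```

```text
[0.3662307  0.2583142  0.29424106] ([28.16, -10.34, 0.12], np.float64(0.5500024714793177))
half ([15.49, -5.69, 0.07], None) rest ([8.37, -10.59, 0.06], None)
```

Converted, 15.5 cm / 100 = 0.155, 14 cm / 100 = 0.14, 0.55 rad / 1.5708 = 0.3501.

>>> {"op": "carry_out", "data": {"increments": "1.66 0.02 -0.007 0 0.0255;1.66 0.045 -0.016 0 0.0764;1.66 0.07 -0.025 0 0.1273;1.66 0.095 -0.035 0 0.1783;1.66 0.12 -0.044 0 0.2292;1.66 0.14 -0.052 0 0.2801;1.66 0.155 -0.057 0 0.331;1.66 0.155 -0.057 0 0.3501"}}

```text
clock: 63.95
position: [0.4785, 0.1343, 0.2923]
ee_rot: [3.139, -0.003, -1.74]
wrist_force: [0.6, 0.1, -0.6]
grip_width: 0.0167
grasp_force: 14.5
```

Converted, -10.6 cm / 100 = -0.106, -8.5 cm / 100 = -0.085.

>>> {"op": "carry_out", "data": {"increments": "1.66 0.015 -0.015 0 0;1.66 0.03 -0.035 0 0;1.66 0.05 -0.06 0 0;1.66 0.07 -0.085 0 0;1.66 0.084 -0.106 0 0;1.66 0.084 -0.106 0 0;1.66 0.084 -0.106 0 0;1.66 0.084 -0.106 0 0"}}

```text
clock: 64.62
position: [0.5682, 0.0364, 0.2931]
ee_rot: [3.139, -0.001, -1.734]
wrist_force: [0.8, 0.5, -0.2]
grip_width: 0.0167
grasp_force: 14.4
```

>>> {"op": "carry_out", "data": {"increments": "1.66 0 0 0 0;1.66 0 0 0 0;1.66 0 0 0 0;1.66 0 0 0 0;1.66 0 0 0 0;1.66 0 0 0 0;1.66 0 0 0 0;1.66 0 0 0 0"}}

```text
clock: 65.28
position: [0.569, 0.0366, 0.295]
ee_rot: [-3.141, 0.0, -1.733]
wrist_force: [0.3, 0.3, -0.8]
grip_width: 0.0169
grasp_force: 14.4
```

Run:
```python
from h import *
s=sense();p=s["position"];print(p,s["ee_rot"])
S=snapshot("scene");cv2.imwrite("pics/s25.png",S)
yd=np.array([.162,.987])
for a in(-.1,0,.1,.2,.3): print(a,proj("scene",[*(p[:2]-yd*.13*np.sin(a)),p[2]+.004-.13*np.cos(a)]).round(1))
sil(S,cv2.imread("pics/scene2.png"),(265,205,315,250),14)
```

```text
[0.56897855 0.03656508 0.29497074] [-3.14148627e+00  1.17965002e-04 -1.73269056e+00]
-0.1 [296.1 239.8]
0 [292.  237.4]
0.1 [287.8 234.7]
0.2 [283.7 231.7]
0.3 [279.6 228.6]
205 ###############################+..................
206 ###############################...................
207 ###############################...................
208 ###############################...................
209 ##############################+...................
210 ##############################+...................
211 ##############################+...................
212 #############################+....................
213 #############################.....................
214 ###############++###########+.....................
215 ##############...+#########+......................
216 #############+....++#+++###+......................
217 ############+..........+#++.......................
218 ###########+...........+++........................
219 ###########............++.........................
220 ###########+......................................
221 ############+.............................
[... 848 characters left out ...]
+.......................................
238 .......+++........................................
239 ..................................................
240 ..................................................
241 ..................................................
242 ..................................................
243 ..................................................
244 ..................................................
245 ..................................................
246 ..................................................
247 ..................................................
248 ..................................................
249 ..................................................
```

Converted, 8.5 cm / 100 = 0.085, 7.5 cm / 100 = 0.075.

>>> {"op": "carry_out", "data": {"increments": "1.66 0.003 0.001 0.015 0;1.66 0.003 0.001 0.03 0;1.66 0.003 0.001 0.045 0;1.66 0.003 0.001 0.055 0;1.66 0.003 0.001 0.065 0;1.66 0.003 0.001 0.075 0;1.66 0.003 0.001 0.085 0;1.66 0.003 0.001 0.085 0"}}

```text
clock: 66.0
position: [0.5666, 0.0335, 0.2077]
ee_rot: [3.139, -0.001, -1.733]
wrist_force: [-0.5, -0.6, -0.1]
grip_width: 0.0169
grasp_force: 14.5
```

Run:
```python
from h import *
s=sense();p=s["position"];print(p,s["wrist_force"],s["grasp_force"])
S=snapshot("scene");cv2.imwrite("pics/s26.png",S)
sil(S,cv2.imread("pics/scene2.png"),(265,220,310,258),14)
```

```text
[0.56657581 0.033509   0.20772823] [-0.455806   -0.63547315 -0.12044104] 14.451112300157547
220 ###############+++################+..........
221 ##################################+..........
222 ##################################+..........
223 ##################################...........
224 #################################+...........
225 #################################............
226 ################################+............
227 ################################+............
228 ################################+............
229 ################################.............
230 ################################.............
231 ###############################+.............
232 ##############################+..............
233 ##############################...............
234 ########++########++#########+...............
235 #######+++########...++++###+................
236 #######++########+.......+++.................
237 ################+.......+++..................
238 ###############+......+#+++..................
239 ###############.......####++.................
240 +...
[... 191 characters left out ...]

244 .......+#######+.............................
245 .......+#######..............................
246 ........+#####+.......+......................
247 ..........+##+.......+#+.....................
248 .....................###++...................
249 ....................+####+...................
250 ....................+####+...................
251 .....................+##+....................
252 .............................................
253 .............................................
254 .............................................
255 .............................................
256 .............................................
257 .............................................
```

In well 3, with the tip at (287,249). Ease, right, lower and release, then retreat.

Converted, 0.8 cm / 100 = 0.008, 0.7 cm / 100 = 0.007.

>>> {"op": "carry_out", "data": {"increments": "1.69 0 0 0 0;1.695 0 0 0 0;1.697 0.001 0 0 0;1.697 0.003 0 0 0;1.697 0.005 0 0 0;1.697 0.007 0 0 0;1.697 0.008 0 0 0;1.697 0.008 0 0 0"}}

```text
clock: 66.72
position: [0.5662, 0.0255, 0.21]
ee_rot: [-3.141, 0.0, -1.733]
wrist_force: [0.1, -0.7, 0.2]
grip_width: 0.0175
grasp_force: 1.1
```

Converted, 3 cm / 100 = 0.03, 2.8 cm / 100 = 0.028.

>>> {"op": "carry_out", "data": {"increments": "1.695 0.001 0 0.004 0;1.695 0.002 0 0.008 0;1.695 0.003 0 0.012 0;1.695 0.004 0 0.016 0;1.695 0.005 0 0.02 0;1.695 0.005 0 0.024 0;1.695 0.005 0 0.028 0;1.695 0.005 0 0.03 0"}}

```text
clock: 67.38
position: [0.5652, 0.0208, 0.1791]
ee_rot: [3.141, -0.0, -1.733]
wrist_force: [-0.6, 0.1, -0.2]
grip_width: 0.017
grasp_force: 1.8
```

>>> {"op": "carry_out", "data": {"increments": "1.695 0 0 0 0;1.695 0 0 0 0;2.6 0 0 0 0;2.6 0 0 0 0;2.6 0 0 0 0;2.6 0 0 0 0;2.6 0 0 0 0;2.6 0 0 0 0"}}

```text
clock: 68.05
position: [0.5655, 0.0209, 0.18]
ee_rot: [-3.141, 0.0, -1.733]
wrist_force: [0.1, -0.3, -0.1]
grip_width: 0.0258
grasp_force: 0.0
```

Converted, -12 cm / 100 = -0.12, -9 cm / 100 = -0.09.

>>> {"op": "carry_out", "data": {"increments": "3 0 0 -0.01 0;3 0 0 -0.03 0;3 0 0 -0.06 0;3 0 0 -0.09 0;3 0 0 -0.12 0;3 -0.04 0 -0.12 0;3 -0.08 0 -0.12 0;3 -0.12 0 -0.12 0"}}

```text
clock: 68.72
position: [0.5851, 0.1402, 0.3021]
ee_rot: [-3.139, 0.002, -1.735]
wrist_force: [0.9, -0.3, 0.7]
grip_width: 0.0297
grasp_force: 0.0
```

Converted, -20 cm / 100 = -0.2, -16 cm / 100 = -0.16.

>>> {"op": "carry_out", "data": {"increments": "3 -0.04 0 0 0;3 -0.08 0 0 0;3 -0.12 0 0 0;3 -0.16 0 0 0;3 -0.2 0 0 0;3 -0.2 0 0 0;3 -0.2 0 0 0;3 -0.2 0 0 0"}}

```text
clock: 69.38
position: [0.6169, 0.3368, 0.3]
ee_rot: [3.141, -0.001, -1.732]
wrist_force: [0.1, -1.1, -0.1]
grip_width: 0.0303
grasp_force: 0.0
```

Run:
```python
from h import *
s=sense();print(s["clock"],s["position"],s["wrist_force"])
S=snapshot("scene");T=snapshot("top")
for n,i in(("s",S),("t",T)):
  for c in("orange","yellow"): print(n,c,[(b[0],b[1]) for b in blobs(i,c,8) if 190<b[0][0]<470])
cv2.imwrite("pics/c14.png",np.hstack([cv2.resize(S[160:310,200:340],None,fx=2.8,fy=2.8,interpolation=2),cv2.resize(T[160:310,320:460],None,fx=2.8,fy=2.8,interpolation=2)]))
```

```text
69.3833 [0.61690621 0.33683543 0.30004827] [ 0.13243185 -1.096298   -0.10518746]
s orange [([244.0, 205.7], 33), ([258.6, 215.4], 33), ([274.2, 225.0], 33), ([290.3, 234.6], 35), ([288.7, 317.8], 240)]
s yellow [([298.3, 264.2], 148)]
t orange [([332.0, 160.9], 265), ([398.4, 180.6], 88), ([359.6, 209.8], 63), ([383.5, 213.7], 56), ([407.7, 218.1], 57), ([431.4, 222.8], 55), ([219.1, 342.3], 65)]
t yellow [([350.2, 218.8], 203), ([219.8, 342.7], 13)]
```

View pics/c14.png

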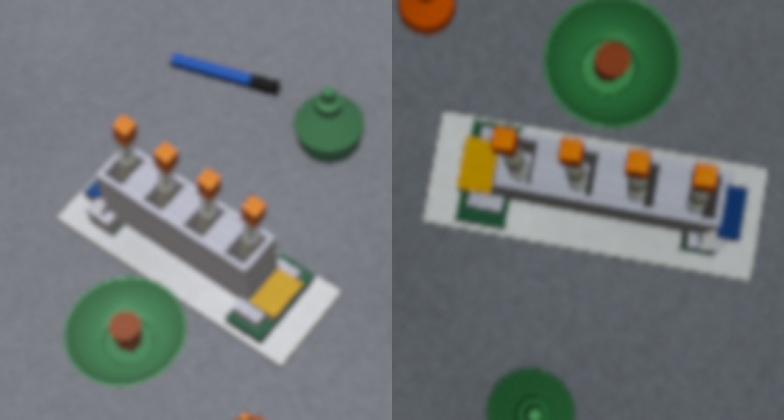

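All four tubes stand cap up in the wells, with caps at crop (124,128), (165,155), (208,183) and (253,210). The stand is unmoved, with the yellow ledge still at (298,264). The bung is in the dish at (125,330). Handing in.

```bash
python3 -c "
from station import *
print(close_job())"
```

```text
the job is handed in; nothing more can be done
None
```

The job is done and handed in: the bung is in the dish, the stand sits level on the plate about 3 mm from its marked seat, it did not rock when pressed on the blue and then the yellow ledge, and all four swab tubes stand cap up in its wells; I have not seen the verdict.

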